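Load and strap down a battery pack

TASK

Take every battery module out of the tilted carton and stand it on edge, tab up and fully home, in a slot of its own in the pack tray, lowering it in gently rather than dropping it. When all of them are in, lay the two hold-down bars across them, one on each side of the tabs, each threaded over its two studs and lying flat on the columns. Leave the tape rolls and the bottle where they stand.

Things in the scene. Friction and masses are not known exactly. Their poses are not given: they have to be found in the camera images.
- module1: flat battery module, black with silver faces, 0.42 kg: body 16 mm thick (own x), 150 long (y), 80 tall (z), symmetric. Top middle: black lifting tab 12 thick (x), 36 long (y), from z 80 to 112; grip it from above across its 36 mm length. Origin: underside centre, z up on edge. Starts in a carton pocket, y along the carton's, its z leaning 0.35 rad to the carton's -x. Some are absent
- module2: same as module1, in another pocket of the carton; absent in some starts
- module3: same as module1, in another pocket of the carton; absent in some starts
- module4: same as module1, in another pocket of the carton; absent in some starts
- module5: same as module1, in another pocket of the carton; absent in some starts
- module6: same as module1, in another pocket of the carton; absent in some starts
- bar1: dark steel hold-down bar: 250 mm long (own x), 24 wide (y), 8 thick (z), 0.18 kg, with two through slots 16 mm long (x) by 12 wide (y) centred 112 mm either side of the middle. Origin: centre of the underside. Starts lying flat on the bench between carton and tray; may be found moved
- bar2: same as bar1
- tray: aluminium pack tray fixed to the bench, 250 mm (own x) by 166 (own y). Origin: underside centre, z up; floor top at z 6 mm. Along both long sides runs a comb of black ribs 9 mm thick, tops at z 51 mm, reaching inward from the side walls to |y| 61.5 mm: between them are six slots at x -75, -45, -15, 15, 45, 75 mm. Four columns with studs near the corners
- slot1 (a point): floor of the tray's slot at x = -75 mm, middle, z 6 mm. A slot is 21 mm wide (tray x) and 155 mm long (tray y) between the side walls; a module stands in it with its length along tray y, underside on the floor; slots are 30 mm apart
- slot2 (a point): floor of the tray's slot at x = -45 mm, otherwise as slot1
- slot3 (a point): floor of the tray's slot at x = -15 mm, otherwise as slot1
- slot4 (a point): floor of the tray's slot at x = 15 mm, otherwise as slot1
- slot5 (a point): floor of the tray's slot at x = 45 mm, otherwise as slot1
- slot6 (a point): floor of the tray's slot at x = 75 mm, otherwise as slot1
- seat1 (a point): where a bar's underside centre comes to lie: tray x 0, y +60, z 88 mm, midway between two columns at tray x -112 and +112 mm. A column is 18 mm in diameter, its flat top at z 88 mm is 2 mm above the bodies of seated modules; on it stands an upright stud 8 mm in diameter, its top at z 116 mm. The bar lies along tray x
- seat2 (a point): the same on the other side, at tray y -60 mm
- carton: open cardboard carton on a fixed picking stand that tilts it 0.35 rad towards its own -x (own z stays vertical). Origin: bench level under its middle. Carton 200 mm along the slope by 170 (own y), walls 60 high; middle of its underside at z 46 mm. White foam dividers, 9 mm, up to 62 mm above the underside, make six pockets 21 mm wide, 30 mm apart along the slope
- tape_black: bystander: roll of black tape lying flat, 100 mm across, 45 mm high; origin: centre of the underside
- tape_silver: bystander: roll of silver tape lying flat, 90 mm across, 48 mm high; origin: centre of the underside
- flask: bystander: steel drinking bottle, 72 mm across, 250 mm tall; origin: centre of the underside
Mind the look-alikes: they are no part of the job. Leave any purple or red look-alike of the module1 alone.

How it is judged:
On the way, in this order (a step that is already met when the one before it is completed fails the run):
1. every module stands fully home in a slot of the tray (z of module1 in the frame of tray between 0 and 0.01 m and x of module1 in the frame of tray between -0.082 and 0.082 m and y of module1 in the frame of tray between -0.01 and 0.01 m and angle between each of module1, module2, module3, module4, module5, module6's own z axis and vertical below 0.17 rad and angle between the y axis of each of module1, module2, module3, module4, module5, module6 and the y axis of tray, either way round below 0.08 rad and z of module2 in the frame of tray between 0 and 0.01 m and x of module2 in the frame of tray between -0.082 and 0.082 m and y of module2 in the frame of tray between -0.01 and 0.01 m and z of module3 in the frame of tray between 0 and 0.01 m and x of module3 in the frame of tray between -0.082 and 0.082 m and y of module3 in the frame of tray between -0.01 and 0.01 m and z of module4 in the frame of tray between 0 and 0.01 m and x of module4 in the frame of tray between -0.082 and 0.082 m and y of module4 in the frame of tray between -0.01 and 0.01 m and z of module5 in the frame of tray between 0 and 0.01 m and x of module5 in the frame of tray between -0.082 and 0.082 m and y of module5 in the frame of tray between -0.01 and 0.01 m and z of module6 in the frame of tray between 0 and 0.01 m and x of module6 in the frame of tray between -0.082 and 0.082 m and y of module6 in the frame of tray between -0.01 and 0.01 m), for 0.3 s.
2. both hold-down bars are on their studs, one on each side, with the modules still home (all of step 1 and (((z of bar1 in the frame of tray between 0.084 and 0.0925 m and x of bar1 in the frame of tray between -0.01 and 0.01 m and y of bar1 in the frame of tray between 0.054 and 0.066 m and angle between the x axis of bar1 and the x axis of tray, either way round below 0.06 rad and angle between the z axis of bar1 and the z axis of tray, either way round below 0.04 rad) and (z of bar2 in the frame of tray between 0.084 and 0.0925 m and x of bar2 in the frame of tray between -0.01 and 0.01 m and y of bar2 in the frame of tray between -0.066 and -0.054 m and angle between the x axis of bar2 and the x axis of tray, either way round below 0.06 rad and angle between the z axis of bar2 and the z axis of tray, either way round below 0.04 rad)) or ((z of bar1 in the frame of tray between 0.084 and 0.0925 m and x of bar1 in the frame of tray between -0.01 and 0.01 m and y of bar1 in the frame of tray between -0.066 and -0.054 m and angle between the x axis of bar1 and the x axis of tray, either way round below 0.06 rad and angle between the z axis of bar1 and the z axis of tray, either way round below 0.04 rad) and (z of bar2 in the frame of tray between 0.084 and 0.0925 m and x of bar2 in the frame of tray between -0.01 and 0.01 m and y of bar2 in the frame of tray between 0.054 and 0.066 m and angle between the x axis of bar2 and the x axis of tray, either way round below 0.06 rad and angle between the z axis of bar2 and the z axis of tray, either way round below 0.04 rad)))), for 0.3 s.
At the end, for the whole second after the job is handed in: Every module stands home in a slot: underside within 4 mm of the floor, upright within 0.17 rad, square within 0.08 rad, centred within 10 mm. One bar per side on its studs, flat on the columns (4.5 mm, 0.04 rad), within 6 mm across and 10 mm along. All at rest (all of step 2 and linear speed of each of module1, module2, module3, module4, module5, module6, bar1, bar2 below 0.03 m/s); the robot touches nothing.
It fails at once if a bystander (tape_black) is shifted by more than 30 mm or knocked over (distance of tape_black from where it was at the start of the episode above 0.03 m or angle between tape_black's own z axis and vertical above 0.5 rad).
It fails at once if a bystander (tape_silver) is shifted by more than 30 mm or knocked over (distance of tape_silver from where it was at the start of the episode above 0.03 m or angle between tape_silver's own z axis and vertical above 0.5 rad).
It fails at once if a bystander (flask) is shifted by more than 30 mm or knocked over (distance of flask from where it was at the start of the episode above 0.03 m or angle between flask's own z axis and vertical above 0.5 rad).
It fails at once if a module is dropped into the tray (falling faster than 0.5 m/s between the ribs) ((linear speed of module1 above 0.5 m/s and x of module1 in the frame of tray between -0.09 and 0.09 m and y of module1 in the frame of tray between -0.05 and 0.05 m and z of module1 in the frame of tray below 0.045 m) or (linear speed of module2 above 0.5 m/s and x of module2 in the frame of tray between -0.09 and 0.09 m and y of module2 in the frame of tray between -0.05 and 0.05 m and z of module2 in the frame of tray below 0.045 m) or (linear speed of module3 above 0.5 m/s and x of module3 in the frame of tray between -0.09 and 0.09 m and y of module3 in the frame of tray between -0.05 and 0.05 m and z of module3 in the frame of tray below 0.045 m) or (linear speed of module4 above 0.5 m/s and x of module4 in the frame of tray between -0.09 and 0.09 m and y of module4 in the frame of tray between -0.05 and 0.05 m and z of module4 in the frame of tray below 0.045 m) or (linear speed of module5 above 0.5 m/s and x of module5 in the frame of tray between -0.09 and 0.09 m and y of module5 in the frame of tray between -0.05 and 0.05 m and z of module5 in the frame of tray below 0.045 m) or (linear speed of module6 above 0.5 m/s and x of module6 in the frame of tray between -0.09 and 0.09 m and y of module6 in the frame of tray between -0.05 and 0.05 m and z of module6 in the frame of tray below 0.045 m)).
Of module1, module2, module3, module4, module5, module6 only 4 to 6 are there at a start; the rules pass over those that are not, and their reading is None.
At some moment in a run one of bar1, bar2 may be knocked a few centimetres aside while the robot is not near it.
It also fails if it takes over 210 s, if anything falls off the work surface, if the arm or the gripper's body presses on something with over 40 N, if the wrist force passes 120 N, or if a joint passes its speed limit or range.

ROBOT

A 6-joint arm with a two-finger parallel gripper is mounted at the origin on the work surface. World frame = base frame: x ahead of the robot, y to its left, z up, the work surface at z = 0. Lengths are in m, angles in rad, forces in N, time in s.
With the tool pointing down it reaches from about 0.25 to 0.85 m from the base axis. Payload 12.5 kg.
Tool frame: the origin (TCP) lies midway between the tips of the shut fingers; the grasp point (between the pads) lies 19 mm behind it (env.hold_point_z is the distance from the TCP to the grasp point, in m); z points along the fingers, y is the direction in which the jaws open and shut (so a half turn about z gives the same grasp; the last joint's range is limited). The gripper opens to 93 mm and grips with 3 to 60 N. Pads are 15 mm wide; open, the fingers measure 128 mm over their backs; the gripper's body (75 mm by 188 mm) begins 65 mm behind the grasp point.
Start: joints at [-1.291, 0.351, 1.652, -0, 1.139, -0.085], TCP at [0.196, -0.514, 0.219] pointing down, gripper open.
Joint ranges: [-2.75, 2.75], [-0.79, 2.1], [0.01, 2.65], [-1.57, 4.71], [0.07, 3.14], [-2.87, 2.87]. Speed limits (rad/s): [2.22, 2.22, 2.79, 3.14, 3.14, 3.14].

INTERFACE

Orientations are given as a unit quaternion [w, x, y, z].
In Python, from plant import env gives the robot as it stands.
- The arm moves only by the tool carry_out, never from a script. Its argument "plan" is a list of rows, each a list of 2 entries, a list of its own where there are three numbers: the shift along the tool's x, y, z in cm, then the turn about the tool's z in rad. In form: [[[dx, dy, dz], roll], ...]. A call has exactly 10 rows; each row is the pose to reach, as a shift and turn from the pose commanded when the call began, along the tool's axes at that moment; what a row does not reach only later rows make up. A row lasts 1/10 s, in which the tool goes at most 50 mm and 8.59 degrees, less where a joint would pass 70% of its speed; a pose out of reach is approached as far as the arm can. A call with a gripper value outside its range is refused whole. "jaw" is the opening, from 0 (shut) to 1 (fully open), set as the call begins (left out, the last holds). The fingers move at their own pace and stop on an object; "squeeze" is the grip in N (left out, the last holds). Time passes only in rows, so rows that repeat a pose let the fingers close, or fill a call up. It gives the time, the measured TCP pose, the force and the opening at its end, in the units of the state.
- env.state(): the state, without advancing time (a new reading comes with each control period).
- env.camera(name): name is "side" or "top" or "wrist"; returns (picture, depth): 420x560x3 uint8, red, green, blue; 420x560 float32, m along the optical axis (not along the pixel's ray), 0 where there is no reading.
- env.camera_model(name): a dict with "camera_matrix" (3x3 intrinsics, pixels), "cam_to_world" (4x4, takes a point from camera to world coordinates); the wrist camera has in their place "mount" (4x4, takes a point from camera to tool coordinates, whose origin is the TCP and whose axes are the flange's). Camera axes: x right, y down, z forward; pixel columns grow to the right and rows downward; lengths in m; the calibration is good to about 2 mm. The wrist camera is an equidistant fisheye: a pixel r from the principal point sees the ray r / f radians off the axis. A picture is of the moment at which its call begins: read the wrist's pose just before it. camera_model takes no time and is no camera call.
- env.close_job(): hands the job in, once; it reports no verdict.
Trained networks look in the newest picture that a camera, given by its name, has taken for a name from the list of things; names that differ only in an ending like _2 or _b are one class to them, and where a whole thing is asked for, a point or a joint stands for the part that bears it (a point fixed in the world has none). Each returns a list of dicts, best first, with "confidence" (0 to 1); they miss things now and then, are a little off and sometimes report something else, mostly with a low value. They report only what shows in the picture. A call takes as long as a camera call. They do not tell look-alikes from the thing itself.
- env.trace(camera, thing): "mask" (420x560 bool, what is visible of it).
- env.mark_of(camera, thing): "point" ([x, y, z] in m, in world coordinates, good to about 4 mm: a listed point, or the origin of a listed thing).
The state is a dict: "clock": time; "joint_positions": joint angles; "joint_vel": joint speeds; "tau": joint torques, N m; "eef_pos": TCP position; "tool_rot": TCP orientation; "force": force on the tool from outside, world axes, zero at the start; "torque": the same for the moment, N m; "gripper_width": finger opening in m.
Only numpy, scipy, OpenCV 4.12 (cv2) and the standard library are available. Lean on these libraries where they do the work, as an engineer would, in place of code of your own. Each camera call takes 0.05 s, during which the arm holds its last target.

## Working session

There is one attempt and no reset: what is moved stays moved. The work goes in short steps, Python scripts to look and compute and a tool call to move; the robot and the scene stay as the last step left them, time stands still between calls to the robot, and variables do not carry over. Pictures are saved under pics/ and viewed, and the job is handed in when it is done.

Besides the shell and the picture viewer there is one more tool, called after ">>>" in YAML: its name, and indented under it one key for each argument. carry_out: Moves the arm, as the interface text tells. Its arguments: {"type":"object","properties":{"plan":{"type":"array"},"jaw":{"type":"number"},"squeeze":{"type":"number"}},"required":["plan"]}

```bash
ls; mkdir -p pics
cat > h.py <<'E'
import numpy as np,cv2
from plant import env
def snap(n,f):
    im,d=env.camera(n); cv2.imwrite('pics/'+f,cv2.cvtColor(im,cv2.COLOR_RGB2BGR)); return im,d
E
python3 - <<'E'
from h import *
s=env.state();print({k:np.round(v,3) for k,v in s.items()})
for n in ['side','top']:
    im,d=snap(n,n+'0.png');np.save(n+'0d.npy',d);print(n,env.camera_model(n))
print(env.camera_model('wrist'))
snap('wrist','wrist0.png')
E
```

```text
pics
{'clock': np.float64(0.0), 'joint_positions': array([-1.291,  0.351,  1.652,  0.   ,  1.139, -0.085]), 'joint_vel': array([-0.   ,  0.   ,  0.   ,  0.   , -0.001,  0.001]), 'tau': array([-0.0000e+00, -4.9732e+01, -2.8525e+01,  7.0000e-02,  2.6000e-02,
       -0.0000e+00]), 'eef_pos': array([ 0.196, -0.513,  0.218]), 'tool_rot': array([-0.001,  0.983,  0.181, -0.   ]), 'force': array([ 0.236,  0.215, -0.198]), 'torque': array([ 0.026,  0.02 , -0.018]), 'gripper_width': np.float64(0.093)}
side {'camera_matrix': array([[524.20260227,   0.        , 283.13729482],
       [  0.        , 524.20260227, 210.3113065 ],
       [  0.        ,   0.        ,   1.        ]]), 'cam_to_world': array([[-0.90811794, -0.30691888,  0.28482031, -0.00771106],
       [-0.41848522,  0.68779448, -0.59313479,  1.23167176],
       [-0.01385357, -0.65782943, -0.75303952,  1.40395536],
       [ 0.        ,  0.        ,  0.        ,  1.        ]])}
top {'camera_matrix': array([[534.30836441,   0.        , 289.10816237],
       [  0.        , 534.30836441, 212.01883159],
       [  0.        ,   0.        ,   1.        ]]), 'cam_to_world': array([[-0.0245065 , -0.99043147,  0.13581214,  0.268598  ],
       [-0.99967654,  0.02520292,  0.00341052,  0.15710801],
       [-0.00680075, -0.13568463, -0.99072874,  1.87674162],
       [ 0.        ,  0.        ,  0.        ,  1.        ]])}
{'camera_matrix': array([[325.1922621 ,   0.        , 271.3155829 ],
       [  0.        , 325.1922621 , 206.72000976],
       [  0.        ,   0.        ,   1.        ]]), 'mount': array([[-2.03618372e-03, -9.59021523e-01, -2.83325913e-01,
         7.80444011e-02],
       [ 9.99997617e-01, -1.72948496e-03, -1.33261924e-03,
         1.25308221e-03],
       [ 7.88002627e-04, -2.83327951e-01,  9.59022759e-01,
        -1.65172732e-01],
       [ 0.00000000e+00,  0.00000000e+00,  0.00000000e+00,
         1.00000000e+00]])}
```

View pics/top0.png

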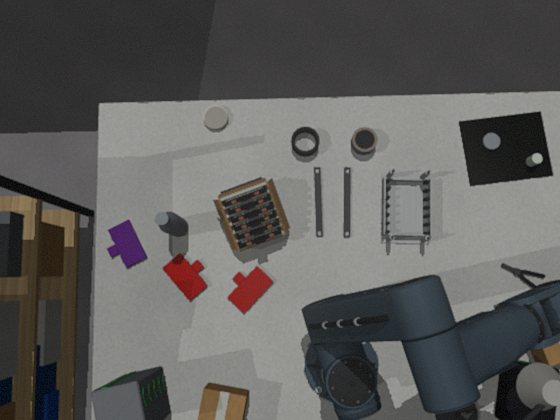

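View pics/side0.png

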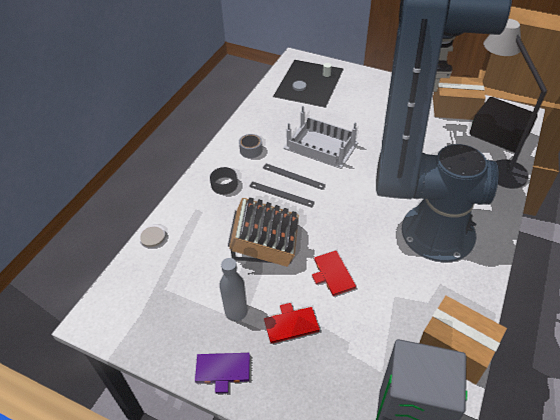

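View pics/wrist0.png

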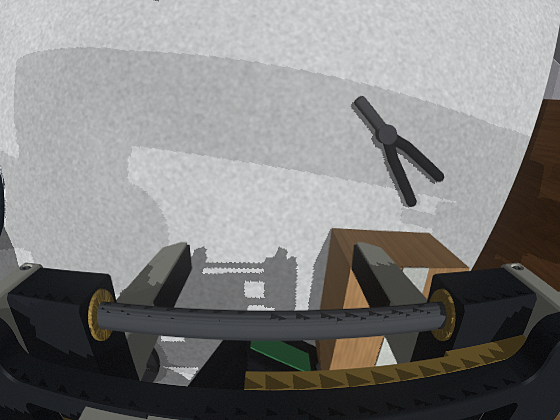

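Run:
```python
from h import *
for cam in ['top','side']:
    env.camera(cam)
    for t in ['carton','tray','module1','bar1','slot1','slot6','seat1','flask','tape_black','tape_silver']:
        r=env.mark_of(cam,t); print(cam,t,[(np.round(q['point'],3).tolist(),round(float(q['confidence']),2)) for q in r[:10]])
a=cv2.imread('pics/top0.png')[150:270,200:460];b=cv2.imread('pics/side0.png')[90:280,215:375]
cv2.imwrite('pics/t0z.png',cv2.resize(a,None,fx=3,fy=3,interpolation=2));cv2.imwrite('pics/s0z.png',cv2.resize(b,None,fx=3.1,fy=3.1,interpolation=2))
print(env.state()['clock'])
```

```text
top carton [([0.524, 0.293, 0.002], 0.65)]
top tray [([0.535, -0.249, -0.0], 0.87), ([0.526, 0.294, 0.001], 0.42)]
top module1 [([0.448, 0.698, 0.006], 0.93), ([0.508, 0.284, 0.044], 0.87), ([0.286, 0.56, 0.006], 0.87), ([0.232, 0.275, 0.01], 0.84), ([0.451, 0.27, 0.023], 0.75), ([0.53, 0.292, 0.056], 0.75), ([0.587, 0.313, 0.075], 0.72), ([0.566, 0.305, 0.07], 0.53), ([0.518, -0.246, 0.004], 0.45)]
top bar1 [([0.566, 0.054, -0.001], 0.77), ([0.56, -0.044, -0.0], 0.76), ([0.53, 0.29, 0.051], 0.2)]
top slot1 [([0.605, -0.254, 0.006], 0.93), ([0.549, -0.244, 0.006], 0.88), ([0.516, -0.252, 0.004], 0.8), ([0.46, -0.24, 0.011], 0.77), ([0.484, -0.25, 0.002], 0.65), ([0.577, -0.249, 0.005], 0.61)]
top slot6 [([0.605, -0.254, 0.006], 0.93), ([0.549, -0.244, 0.006], 0.88), ([0.516, -0.252, 0.004], 0.8), ([0.46, -0.24, 0.011], 0.77), ([0.484, -0.25, 0.002], 0.65), ([0.577, -0.249, 0.005], 0.61)]
top seat1 [([0.53, -0.303, 0.087], 0.91), ([0.533, -0.185, 0.092], 0.68)]
top flask [([0.485, 0.557, -0.001], 0.79), ([0.546, -0.247, 0.007], 0.4)]
top tape_black [([0.778, 0.101, 0.002], 0.69), ([0.
[... 507 characters left out ...]
, 0.004], 0.82), ([0.56, -0.048, -0.001], 0.66)]
side slot1 [([0.517, -0.245, 0.006], 0.88), ([0.456, -0.246, 0.009], 0.82), ([0.55, -0.25, 0.004], 0.76), ([0.609, -0.252, 0.008], 0.69), ([0.487, -0.248, 0.004], 0.66), ([0.58, -0.25, 0.005], 0.6)]
side slot6 [([0.517, -0.245, 0.006], 0.88), ([0.456, -0.246, 0.009], 0.82), ([0.55, -0.25, 0.004], 0.76), ([0.609, -0.252, 0.008], 0.69), ([0.487, -0.248, 0.004], 0.66), ([0.58, -0.25, 0.005], 0.6)]
side seat1 [([0.535, -0.186, 0.09], 0.82), ([0.527, -0.306, 0.084], 0.71)]
side flask [([0.485, 0.554, 0.001], 0.96), ([0.529, -0.304, 0.087], 0.71)]
side tape_black [([0.784, 0.097, 0.004], 0.58)]
side tape_silver [([0.775, -0.108, -0.002], 0.71)]
1.25
```

View pics/t0z.png

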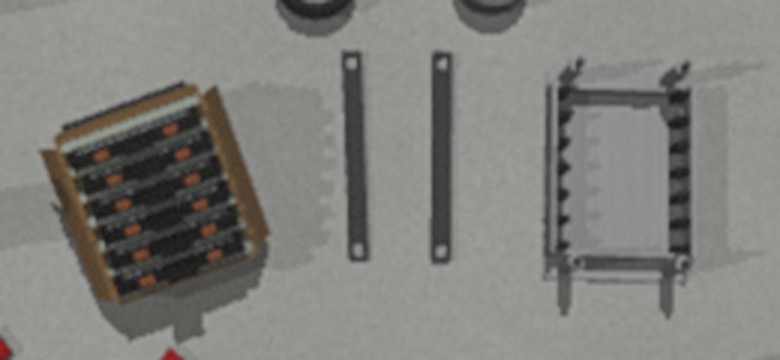

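View pics/s0z.png

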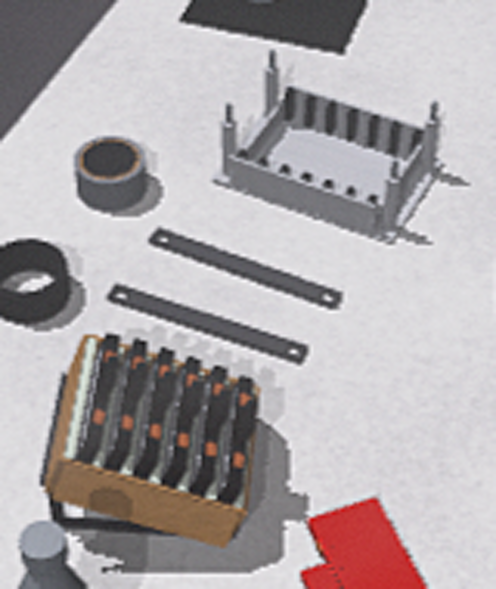

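```bash
cat >> h.py <<'E'
from scipy.optimize import least_squares,linear_sum_assignment
TR_L=[[x,0,.006] for x in (-.075,-.045,-.015,.015,.045,.075)]+[[0,.06,.088],[0,-.06,.088]]
def fitpose(L,W,w,x0,zfix=True):
    L=np.array(L);W=np.array(W);w=np.array(w)
    def r(p):
        c,s=np.cos(p[2]),np.sin(p[2])
        q=np.c_[p[0]+c*L[:,0]-s*L[:,1],p[1]+s*L[:,0]+c*L[:,1]]
        return ((q-W[:,:2])*w[:,None]).ravel()*1e3
    o=least_squares(r,x0,loss='soft_l1',f_scale=4); return o.x,r(o.x).reshape(-1,2)
def where(): 
    s=env.state();q=s['tool_rot'];return s['eef_pos'],2*np.arctan2(q[2],q[1])
def go(p,phi):
    """shift cm + roll from measured pose to target"""
    e,f=where();d=np.array(p)-e;c,s=np.cos(f),np.sin(f)
    roll=(f-phi+np.pi/2)%np.pi-np.pi/2
    print('at',np.round(e,4),round(f,4),'-> dx %.2f dy %.2f dz %.2f roll %.3f'%(100*(c*d[0]+s*d[1]),100*(s*d[0]-c*d[1]),-100*d[2],roll))
E
python3 - <<'E'
from h import *
T=[];M=[];B=[]
for cam in ['top','side']:
  for k in range(2):
    env.camera(cam)
    for t in ['slot1','seat1']:
        for q in env.mark_of(cam,t):
            if q['confidence']>.4: T.append((t,*q['point'],q['confidence']))
    for q in env.mark_of(cam,'module1'):
        if q['confidence']>.4 and q['point'][2]>.016: M.append((*q['point'],q['confidence']))
    for q in env.mark_of(cam,'bar1'):
        if q['confidence']>.4: B.append((*q['point'],q['confidence']))
# tray
x0=[.533,-.247,-.067]
L=[];W=[]
for t in T:
    p=np.array(t[1:4]);c,s=np.cos(x0[2]),np.sin(x0[2]);d=p[:2]-x0[:2];l=np.array([c*d[0]+s*d[1],-s*d[0]+c*d[1],p[2]])
    j=np.argmin([np.linalg.norm(l-np.array(a)) for a in TR_L]);L.append(TR_L[j]);W.append(p)
x,r=fitpose(L,W,np.ones(len(L)),x0);print('tray',x,len(L),'rms',r.std(0));
# modules
M=np.array(M);d0=np.array([.1345,.043]);d0/=np.linalg.norm(d0)
u=(M[:,:2]-[.520,.2905])@d0; k=np.round(u/.0282+2.5);print(sorted(zip(k,np.round(u*1e3)))) 
L=np.c_[(k-2.5)*.0282,0*k,0*k]
x,r=fitpose(L,M,np.ones(len(L)),[.52,.29,.31]);print('mods',x,len(L),r.std(0))
print('z0',np.mean(M[:,2]-(k-2.5)*.0103), np.round(B,3),env.state()['clock'])
E
```

```text
tray [ 0.53116926 -0.24659263 -0.05501567] 27 rms [2.00813037 2.50426882]
[(np.float64(-0.0), np.float64(-73.0)), (np.float64(-0.0), np.float64(-72.0)), (np.float64(-0.0), np.float64(-71.0)), (np.float64(0.0), np.float64(-70.0)), (np.float64(1.0), np.float64(-45.0)), (np.float64(1.0), np.float64(-43.0)), (np.float64(1.0), np.float64(-42.0)), (np.float64(1.0), np.float64(-39.0)), (np.float64(2.0), np.float64(-15.0)), (np.float64(2.0), np.float64(-14.0)), (np.float64(2.0), np.float64(-12.0)), (np.float64(2.0), np.float64(-11.0)), (np.float64(3.0), np.float64(11.0)), (np.float64(3.0), np.float64(12.0)), (np.float64(3.0), np.float64(12.0)), (np.float64(3.0), np.float64(15.0)), (np.float64(4.0), np.float64(40.0)), (np.float64(4.0), np.float64(42.0)), (np.float64(4.0), np.float64(46.0)), (np.float64(4.0), np.float64(49.0)), (np.float64(5.0), np.float64(70.0)), (np.float64(5.0), np.float64(71.0)), (np.float64(5.0), np.float64(73.0))]
mods [0.52017335 0.29033141 0.31856373] 23 [2.20663426 2.76977097]
z0 0.04817608695652175 [[ 0.564  0.055 -0.     0.87 ]
 [ 0.559 -0.043 -0.001  0.67 ]
 [ 0.458 -0.236  0.007  0.61 ]
 [ 0.565  0.057 -0.001  0.68 ]
 [ 0.559 -0.045 -0.001  0.58 ]
 [ 0.563  0.057  0.003  0.95 ]
 [ 0.559 -0.048  0.001  0.59 ]
 [ 0.56  -0.047  0.002  0.89 ]
 [ 0.561  0.061  0.002  0.65 ]] 2.25
```

```bash
python3 -c "
from h import *
go([.48,-.245,.28],-.055)"
```

```text
at [ 0.1962 -0.5138  0.2186] 0.3648 -> dx 36.10 dy -14.98 dz -6.14 roll 0.420
```

>>> carry_out:
  plan:
    - [[3,-1.2,-1.5],0.05]
    - [[7,-3,-4],0.1]
    - [[11,-4.5,-6],0.15]
    - [[15,-6,-6],0.2]
    - [[19,-8,-6],0.25]
    - [[23,-9.5,-6],0.3]
    - [[27,-11,-6],0.35]
    - [[31,-13,-6],0.4]
    - [[34,-14,-6],0.42]
    - [[36,-15,-6.1],0.42]
  jaw: 1

```text
clock: 3.25
eef_pos: [0.4804, -0.2436, 0.2795]
tool_rot: [-0.0, 1.0, -0.027, 0.0]
force: [0.4, -0.6, -0.2]
gripper_width: 0.093
```

Run:
```python
from h import *
env.camera('wrist')
s=env.state();print(np.round(s['joint_vel'],3),where(),s['force'])
im,d=snap('wrist','w1.png');np.save('w1d.npy',d);np.save('w1p.npy',np.r_[s['eef_pos'],s['tool_rot']])
```

```text
[-0.062 -0.014  0.021 -0.008 -0.009 -0.087] (array([ 0.48161325, -0.24210283,  0.27970039]), np.float64(-0.053137240843039425)) [0.26759495 1.81480943 0.70301263]
```

View pics/w1.png

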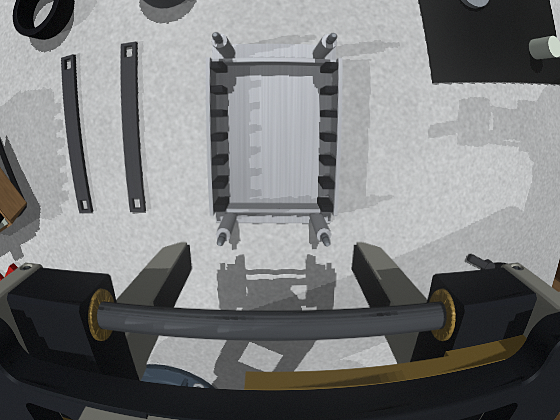

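```bash
cat >> h.py <<'E'
from scipy.spatial.transform import Rotation as Ro
CM=env.camera_model('wrist')
def TW(pose):
    T=np.eye(4);q=pose[3:];T[:3,:3]=Ro.from_quat([q[1],q[2],q[3],q[0]]).as_matrix();T[:3,3]=pose[:3];return T@CM['mount']
def wproj(P,pose):
    P=np.atleast_2d(P);T=TW(pose);c=(P-T[:3,3])@T[:3,:3]
    r=np.hypot(c[:,0],c[:,1]);th=np.arctan2(r,c[:,2]);K=CM['camera_matrix'];f=K[0,0]
    return np.c_[K[0,2]+f*th*c[:,0]/r,K[1,2]+f*th*c[:,1]/r]
def wcloud(d,pose):
    """world point for each pixel"""
    K=CM['camera_matrix'];v,u=np.mgrid[:d.shape[0],:d.shape[1]];x=(u-K[0,2])/K[0,0];y=(v-K[1,2])/K[0,0];th=np.hypot(x,y)
    t=np.tan(th)/np.maximum(th,1e-9);P=np.stack([x*t*d,y*t*d,d],-1);T=TW(pose);P=P@T[:3,:3].T+T[:3,3];P[d<=0]=np.nan;return P
def l2w(L,p):
    L=np.atleast_2d(np.array(L,float));c,s=np.cos(p[2]),np.sin(p[2]);return np.c_[p[0]+c*L[:,0]-s*L[:,1],p[1]+s*L[:,0]+c*L[:,1],L[:,2]]
E
python3 - <<'E'
from h import *
im=cv2.imread('pics/w1.png');pose=np.load('w1p.npy');d=np.load('w1d.npy');x=[.53117,-.24659,-.055]
P=wcloud(d,pose)
a=cv2.resize(im[20:260,180:380],None,fx=3,fy=3)
def dot(L,col):
    for u,v in wproj(l2w(L,x),pose): cv2.circle(a,(int((u-180+.5)*3),int((v-20+.5)*3)),3,col,-1)
dot([[sx*.112,sy*.06,.116] for sx in(1,-1) for sy in(1,-1)],(0,0,255))
dot([[sx*.112,sy*.06,.088] for sx in(1,-1) for sy in(1,-1)],(0,255,0))
dot([[xx+e,sy*.0615,.051] for xx in np.arange(-.09,.1,.03) for sy in(1,-1) for e in(-.0045,.0045)],(255,0,255))
cv2.imwrite('pics/w1z.png',a)
# depth check: rib top/column points
m=(P[...,2]>.080)&(P[...,2]<.125)&(np.abs(P[...,0]-.53)<.2)&(np.abs(P[...,1]+.247)<.12)
n,lab,st,c=cv2.connectedComponentsWithStats(m.astype(np.uint8))
for i in range(1,n):
    q=P[lab==i]; print(st[i,4],np.round(q.mean(0),4),np.round(q.max(0),4))
fl=(np.abs(P[...,0]-.53)<.05)&(np.abs(P[...,1]+.247)<.04);print('floor',np.nanmedian(P[fl][:,2]))
bg=(np.abs(P[...,0]-.53)<.05)&(np.abs(P[...,1]-.0)<.02);print('bench',np.nanmedian(P[bg][:,2]))
E
```

```text
226 [ 0.6447 -0.1963  0.0944] [ 0.655  -0.187   0.1163]
226 [ 0.6379 -0.3129  0.0945] [ 0.6477 -0.3053  0.1162]
224 [ 0.4262 -0.1831  0.0945] [ 0.4328 -0.1737  0.116 ]
221 [ 0.4192 -0.3008  0.0945] [ 0.4258 -0.2927  0.1163]
floor 0.3917207557863892
bench -0.0007014325512096076
```

View pics/w1z.png

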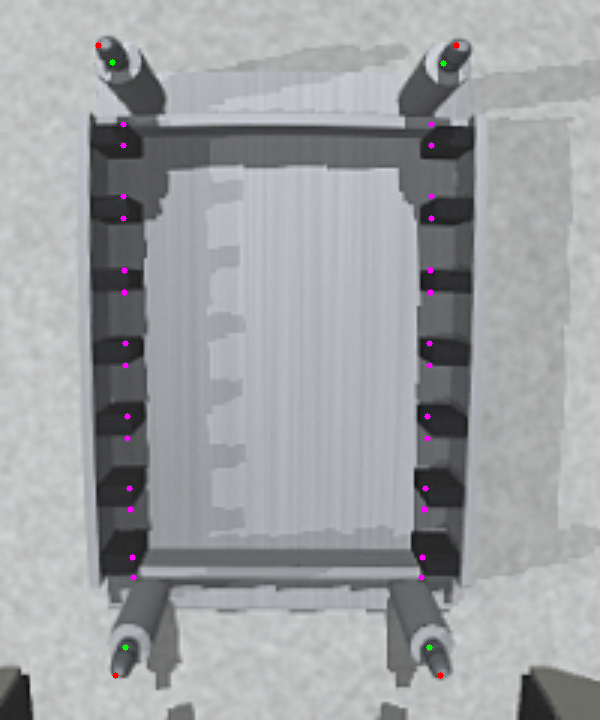

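Run:
```python
from h import *
im=cv2.imread('pics/w1.png');pose=np.load('w1p.npy');d=np.load('w1d.npy');x=[.53117,-.24659,-.055]
P=wcloud(d,pose);L=[];W=[]
for sx in(1,-1):
  for sy in(1,-1):
    p=l2w([[sx*.112,sy*.06,.116]],x)[0]
    m=(np.hypot(P[...,0]-p[0],P[...,1]-p[1])<.02)&(P[...,2]>.1135)
    q=P[m];print(m.sum(),np.round(q.mean(0),4)-p.round(4));L.append([sx*.112,sy*.06,.116]);W.append(np.r_[(q.min(0)+q.max(0))[:2]/2,.116])
    # column top ring
    m=(np.hypot(P[...,0]-p[0],P[...,1]-p[1])<.02)&(P[...,2]>.086)&(P[...,2]<.0895)
    q=P[m];print('  col',m.sum(),q.mean(0).round(4)-p.round(4))
x2,r=fitpose(L,W,np.ones(4),x);print(x2,r)
a=cv2.resize(im[20:260,180:380],None,fx=3,fy=3)
def dot(L,col):
    for u,v in wproj(l2w(L,x2),pose): cv2.circle(a,(int((u-180+.5)*3),int((v-20+.5)*3)),3,col,-1)
dot([[sx*.112,sy*.06,.116] for sx in(1,-1) for sy in(1,-1)],(0,0,255))
dot([[sx*.112,sy*.06,.088] for sx in(1,-1) for sy in(1,-1)],(0,255,0))
dot([[xx+e,sy*.0615,.051] for xx in np.arange(-.09,.1,.03) for sy in(1,-1) for e in(-.0045,.0045)],(255,0,255))
cv2.imwrite('pics/w1z2.png',a)
```

```text
20 [ 0.0005 -0.002  -0.0012]
  col 105 [-0.0015 -0.0034 -0.0289]
20 [ 0.     -0.0017 -0.0013]
  col 104 [-0.0016 -0.0004 -0.0287]
16 [ 0.0016 -0.0017 -0.0011]
  col 103 [ 0.0032 -0.0025 -0.0287]
18 [ 0.0013 -0.0013 -0.001 ]
  col 94 [ 0.0026 -0.0003 -0.0288]
[ 0.53195456 -0.24823543 -0.05833005] [[ 0.76948829 -0.07744874]
 [ 0.38381166  0.14020652]
 [-0.51762648  0.09900011]
 [-0.63209153 -0.16178822]]
```

View pics/w1z2.png

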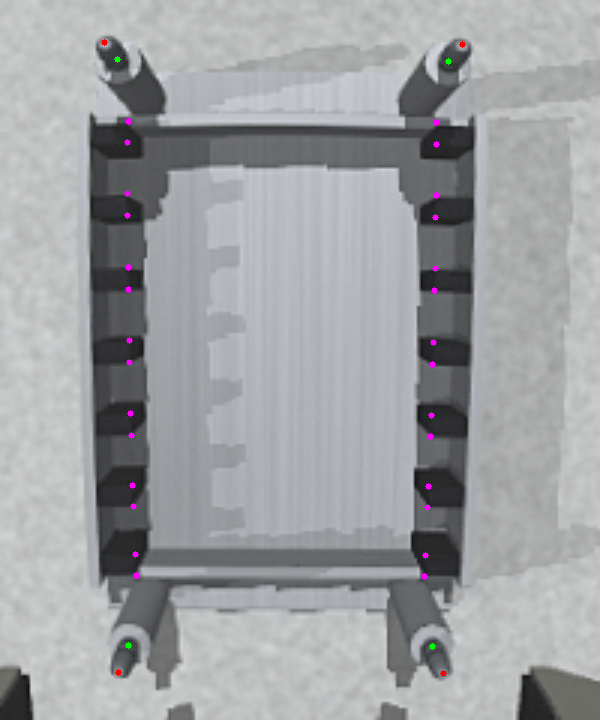

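```bash
python3 -c "
from h import *
print(env.state()['joint_vel'].round(3))
go([.445,.265,.33],.3186)"
```

```text
[-0.054 -0.011  0.02  -0.013 -0.003 -0.047]
at [ 0.4804 -0.2435  0.2796] -0.0524 -> dx -6.20 dy -50.60 dz -5.04 roll -0.371
```

>>> carry_out:
  plan:
    - [[-0.6,-4,-1],-0.04]
    - [[-1.2,-9,-2],-0.08]
    - [[-1.8,-14,-3],-0.12]
    - [[-2.4,-19,-4],-0.16]
    - [[-3,-24,-5],-0.2]
    - [[-3.6,-29,-5],-0.24]
    - [[-4.2,-34,-5],-0.28]
    - [[-5,-39,-5],-0.32]
    - [[-5.6,-44,-5],-0.37]
    - [[-6.2,-48,-5],-0.37]

```text
clock: 4.35
eef_pos: [0.4432, 0.2388, 0.3298]
tool_rot: [0.0, 0.988, 0.157, 0.0]
force: [0.9, -0.8, -0.3]
gripper_width: 0.0933
```

Run:
```python
from h import *
env.camera('wrist');env.camera('wrist')
s=env.state();print(np.round(s['joint_vel'],3),where(),s['force'])
im,d=snap('wrist','w2.png');np.save('w2d.npy',d);np.save('w2p.npy',np.r_[s['eef_pos'],s['tool_rot']])
```

```text
[-0.089 -0.022  0.036 -0.026  0.003 -0.083] (array([0.44278391, 0.24084118, 0.32937203]), np.float64(0.3190546295343633)) [-0.31685524  0.02268486  0.35643164]
```

View pics/w2.png

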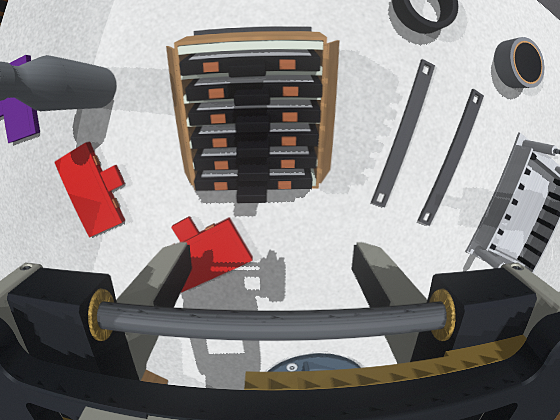

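Run:
```python
from h import *
pose=np.load('w2p.npy');d=np.load('w2d.npy');P=wcloud(d,pose)
p=[.52017,.29033,.3186];c,s=np.cos(p[2]),np.sin(p[2])
D=P-np.array([p[0],p[1],.048]);cx=c*D[...,0]+s*D[...,1];cy=-s*D[...,0]+c*D[...,1];cz=D[...,2]
C,S=np.cos(.35),np.sin(.35);X=C*cx+S*cz;Z=-S*cx+C*cz
ok=np.isfinite(X)&(np.abs(X)<.1)&(np.abs(cy)<.09)
tab=ok&(Z>.107)&(Z<.120)
print('tabZ',np.percentile(Z[tab],[5,50,95]))
for k in range(6):
    m=tab&(np.abs(X-(k-2.5)*.03)<.012)&(Z>.107)
    if m.sum(): print(k,m.sum(),'X',(np.percentile(X[m],[2,50,98])*1e3-30*(k-2.5)).round(1),'Y',(np.percentile(cy[m],[2,98])*1e3).round(1),'Z',np.median(Z[m]).round(4))
    m=ok&(np.abs(X-(k-2.5)*.03)<.012)&(Z>.07)&(Z<.09)
    print('  body Y',(np.percentile(cy[m],[1,99])*1e3).round(1),'Z',np.round(np.percentile(Z[m],[50,80]),4))
# yaw check: slope of tab front edges: bodies top front edge
for k in range(6):
    m=ok&(np.abs(X-(k-2.5)*.03)<.013)&(Z>.076)&(Z<.0835)&(np.abs(cy)<.07)
    xs=[];ys=[]
    for y0 in np.arange(-.07,.07,.01):
        if abs(y0+.005)<.025: continue
        mm=m&(cy>y0)&(cy<y0+.01)
        if mm.sum()>3: xs.append(np.percentile(X[mm],90));ys.append(y0+.005)
    print('yaw',k,np.polyfit(ys,xs,1).round(4))
```

```text
tabZ [0.10859402 0.11204468 0.11331476]
0 309 X [-6.1  1.3  5.6] Y [-17.2  17.3] Z 0.112
  body Y [-72.3  73.6] Z [0.0803 0.082 ]
1 334 X [-6.3  1.   5.4] Y [-19.8  13.9] Z 0.1121
  body Y [-76.   70.8] Z [0.0803 0.082 ]
2 389 X [-6.1  0.6  5.6] Y [-20.   14.3] Z 0.1119
  body Y [-75.7  70.2] Z [0.0803 0.0817]
3 429 X [-6.5  0.4  5.5] Y [-21.2  13.7] Z 0.112
  body Y [-76.6  69.9] Z [0.0803 0.0816]
4 459 X [-6.8 -0.3  5.1] Y [-20.4  13.3] Z 0.1121
  body Y [-76.5  69.8] Z [0.0803 0.0817]
5 452 X [-6.4 -0.3  4.9] Y [-16.7  17.2] Z 0.1122
  body Y [-72.9  73.7] Z [0.0804 0.0817]
yaw 0 [-0.0095 -0.0681]
yaw 1 [-0.015  -0.0381]
yaw 2 [-0.0105 -0.0083]
yaw 3 [-0.0106  0.0216]
yaw 4 [-0.0129  0.0514]
yaw 5 [-0.0122  0.0812]
```

```bash
cat >> h.py <<'E'
TRAY=[.53195,-.24824,-.0583]; CART=[.52017,.29033,.330]
YO=[.0005,-.0028,-.003,-.0035,-.0035,.0003]
def tabgrip(k,Zg=.103,up=0):
    C,S=np.cos(.35),np.sin(.35);X=(k-2.5)*.03-.0004;Z=Zg+up
    L=[C*X-S*Z,YO[k],.048+S*X+C*Z-env.hold_point_z]
    return l2w([L],CART)[0],CART[2]
E
python3 -c "
from h import *
print(env.hold_point_z)
p,f=tabgrip(0);print(p);go(p+[0,0,.03],f);go(p,f);
s=env.state();print(s['joint_vel'].round(3),s['joint_positions'].round(3))"
```

```text
0.0188
[0.41958825 0.25640677 0.10010089]
at [0.4432 0.2387 0.3293] 0.3181 -> dx -1.69 dy -2.42 dz 19.92 roll -0.012
at [0.4432 0.2387 0.3293] 0.3181 -> dx -1.69 dy -2.42 dz 22.92 roll -0.012
[-0.063 -0.019  0.023 -0.01   0.003 -0.031] [ 0.402  0.169  1.614 -0.     1.359  1.654]
```

```bash
cat >> h.py <<'E'
import json
def did(dx,dy,dz,roll):
    x,y,z,f=json.load(open('cmd.json'));c,s=np.cos(f),np.sin(f);dx,dy,dz=dx/100,dy/100,dz/100
    v=[x+c*dx+s*dy,y+s*dx-c*dy,z-dz,f-roll];json.dump(v,open('cmd.json','w'));e,ph=where();print('cmd',np.round(v,4),'meas',e.round(4),round(ph,4));return v
def goc(p,phi):
    x,y,z,f=json.load(open('cmd.json'));d=np.array(p)-[x,y,z];c,s=np.cos(f),np.sin(f);roll=(f-phi+np.pi/2)%np.pi-np.pi/2
    print('-> dx %.2f dy %.2f dz %.2f roll %.3f'%(100*(c*d[0]+s*d[1]),100*(s*d[0]-c*d[1]),-100*d[2],roll))
E
python3 -c "
from h import *
# exact start FK unknown: use given start
json.dump([.196,-.514,.219,.364],open('cmd.json','w'))
did(36,-15,-6.1,.42);did(-6.2,-48,-5,-.37)
p,f=tabgrip(0);goc(p+[0,0,.03],f);goc(p,f)"
```

```text
cmd [ 0.479  -0.2457  0.28   -0.056 ] meas [0.4432 0.2387 0.3293] 0.3181
cmd [0.444  0.2371 0.33   0.314 ] meas [0.4432 0.2387 0.3293] 0.3181
-> dx -1.72 dy -2.59 dz 19.99 roll -0.016
-> dx -1.72 dy -2.59 dz 22.99 roll -0.016
```

Move above first, then check the settled pose against commanded.

>>> carry_out:
  plan:
    - [[-0.6,-0.8,3],-0.016]
    - [[-1.2,-1.7,7],-0.016]
    - [[-1.72,-2.59,11],-0.016]
    - [[-1.72,-2.59,14.5],-0.016]
    - [[-1.72,-2.59,17],-0.016]
    - [[-1.72,-2.59,19],-0.016]
    - [[-1.72,-2.59,20],-0.016]
    - [[-1.72,-2.59,20],-0.016]
    - [[-1.72,-2.59,20],-0.016]
    - [[-1.72,-2.59,20],-0.016]
  jaw: 0.75
  squeeze: 10

```text
clock: 5.5
eef_pos: [0.4199, 0.2568, 0.1307]
tool_rot: [-0.0, 0.986, 0.164, 0.001]
force: [-0.6, 0.2, 0.8]
gripper_width: 0.0697
```

```bash
python3 -c "
from h import *
did(-1.72,-2.59,20,-.016)
p,f=tabgrip(0);goc(p,f);go(p,f);print(env.state()['joint_vel'].round(3))
snap('wrist','w3.png')"
```

```text
cmd [0.4196 0.2564 0.13   0.33  ] meas [0.4199 0.2568 0.1307] 0.3305
-> dx -0.00 dy -0.00 dz 2.99 roll 0.000
at [0.4199 0.2568 0.1307] 0.3305 -> dx -0.05 dy 0.02 dz 3.06 roll 0.000
[ 0.005  0.001  0.002 -0.    -0.004 -0.001]
```

View pics/w3.png

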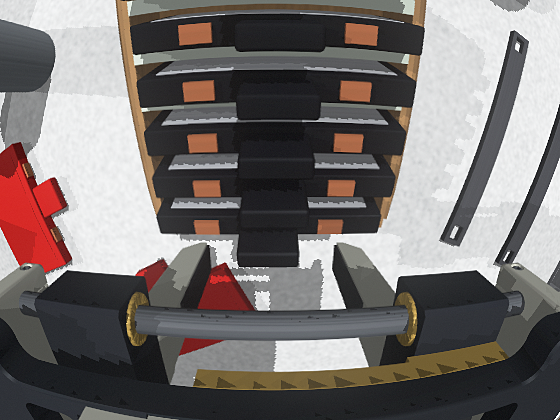

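>>> carry_out:
  plan:
    - [[0,0,0.8],0]
    - [[0,0,1.8],0]
    - [[0,0,2.6],0]
    - [[0,0,3],0]
    - [[0,0,3],0]
    - [[0,0,3],0]
    - [[0,0,3],0]
    - [[0,0,3],0]
    - [[0,0,3],0]
    - [[0,0,3],0]

```text
clock: 6.55
eef_pos: [0.4193, 0.2568, 0.0997]
tool_rot: [-0.0, 0.986, 0.165, 0.0]
force: [-0.3, 0.2, 0.4]
gripper_width: 0.0693
```

>>> carry_out:
  plan:
    - [[0,0,0],0]
    - [[0,0,0],0]
    - [[0,0,0],0]
    - [[0,0,0],0]
    - [[0,0,0],0]
    - [[0,0,0],0]
    - [[0,0,0],0]
    - [[0,0,0],0]
    - [[0,0,0],0]
    - [[0,0,0],0]
  jaw: 0

```text
clock: 7.55
eef_pos: [0.4192, 0.2569, 0.0997]
tool_rot: [-0.0, 0.986, 0.165, 0.0]
force: [-2.0, 2.4, 0.7]
gripper_width: 0.0359
```

```bash
python3 -c "
from h import *
did(0,0,3,0)
C,S=np.cos(.35),np.sin(.35);print(C,S)
for u in (.02,.04,.06,.08): goc(*tabgrip(0,up=u))
print(env.state()['force'],env.state()['torque'])
snap('wrist','w4.png')"
```

```text
cmd [0.4196 0.2564 0.1    0.33  ] meas [0.4192 0.2569 0.0997] 0.3308
0.9393727128473789 0.34289780745545134
-> dx -0.69 dy -0.00 dz -1.89 roll 0.000
-> dx -1.37 dy -0.00 dz -3.77 roll 0.000
-> dx -2.06 dy -0.00 dz -5.65 roll 0.000
-> dx -2.74 dy -0.00 dz -7.53 roll 0.000
[-2.02657791  2.41289005  0.67650264] [0.45344022 0.15204732 0.05514451]
```

View pics/w4.png

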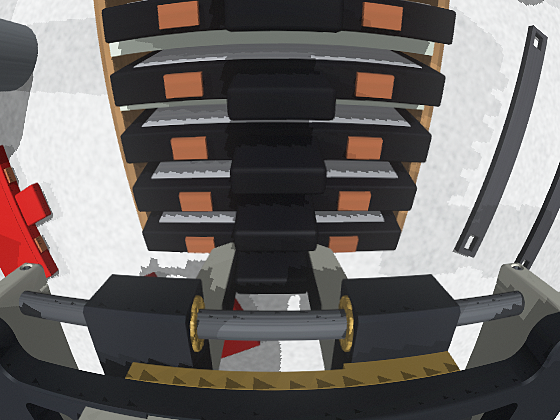

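>>> carry_out:
  plan:
    - [[-0.17,0,-0.47],0]
    - [[-0.51,0,-1.4],0]
    - [[-0.86,0,-2.35],0]
    - [[-1.2,0,-3.3],0]
    - [[-1.54,0,-4.24],0]
    - [[-1.88,0,-5.18],0]
    - [[-2.23,0,-6.12],0]
    - [[-2.57,0,-7.06],0]
    - [[-2.74,0,-7.53],0]
    - [[-2.74,0,-7.6],0]

```text
clock: 8.6
eef_pos: [0.3933, 0.2479, 0.1763]
tool_rot: [-0.0, 0.986, 0.165, 0.0]
force: [0.8, -0.1, -3.8]
gripper_width: 0.0358
```

```bash
python3 -c "
from h import *
did(-2.74,0,-7.6,0)
print(env.state()['force'],env.state()['torque'],env.state()['gripper_width'])
snap('wrist','w5.png');im,d=snap('side','s5.png');b=cv2.imread('pics/s5.png')[120:320,200:400];cv2.imwrite('pics/s5z.png',cv2.resize(b,None,fx=3,fy=3))"
```

```text
cmd [0.3937 0.2475 0.176  0.33  ] meas [0.3933 0.2479 0.1763] 0.3309
[ 0.77096775 -0.07440137 -3.83105965] [-0.00419154  0.08565781  0.01783473] 0.035771666335571856
```

View pics/w5.png

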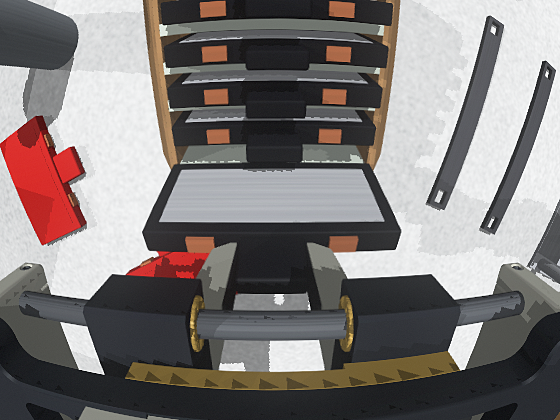

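View pics/s5z.png

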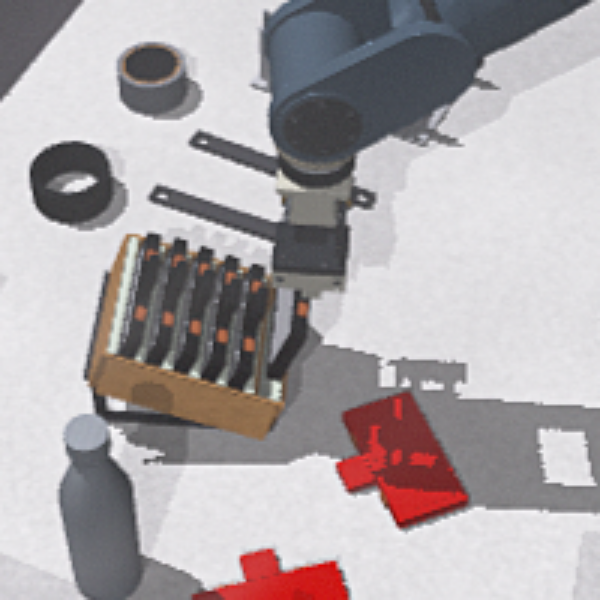

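```bash
cat >> h.py <<'E'
def modfit(d,pose,rng=(-.06,.06)):
    """plane fit of silver face of held module in tool frame -> lean angle; also lower edge"""
    P=wcloud(d,pose);T=np.eye(4);q=pose[3:];R=Ro.from_quat([q[1],q[2],q[3],q[0]]).as_matrix();Q=(P-pose[:3])@R
    m=np.isfinite(Q[...,0])&(np.abs(Q[...,1])<.06)&(np.abs(Q[...,0])<.09)&(Q[...,2]>.01)&(Q[...,2]<.075)&(np.abs(Q[...,0]-0.01)<.05)
    return Q,m
E
python3 - <<'E'
from h import *
s=env.state();im,d=env.camera('wrist');pose=np.r_[s['eef_pos'],s['tool_rot']];Q,m=modfit(d,pose)
r=im.astype(int)
a=np.zeros(d.shape,bool);a[170:222,180:380]=1;a&=np.isfinite(Q[...,0])
q=Q[a];A=np.c_[q[:,1],q[:,2],np.ones(len(q))];co,*_=np.linalg.lstsq(A,q[:,0],rcond=None);print(co,'lean',np.arctan(co[1]),np.std(q[:,0]-A@co), q[:,2].min(),q[:,2].max(),q[:,1].min(),q[:,1].max())
E
```

```text
[-0.02034422  0.22694575  0.02010904] lean 0.22316566596344461 0.003972004318437502 0.006358564973001643 0.1783892396978355 -0.06612275096252046 0.12085902793322446
```

```bash
cat >> h.py <<'E'
def lean(d,pose,box):
    P=wcloud(d,pose);q=pose[3:];R=Ro.from_quat([q[1],q[2],q[3],q[0]]).as_matrix();Q=(P-pose[:3])@R
    v0,v1,u0,u1=box;q=Q[v0:v1,u0:u1].reshape(-1,3);q=q[np.isfinite(q[:,0])&(q[:,2]<.1)]
    f=lambda c:q[:,0]-c[0]*q[:,1]-c[1]*q[:,2]-c[2]
    o=least_squares(lambda c:f(c)*1e3,[0,.3,.02],loss='cauchy');print('lean %.3f skew %.3f face x at tcp %.4f'%(np.arctan(o.x[1]),o.x[0],o.x[2]),'mad',np.median(np.abs(f(o.x))).round(5),len(q),q[:,2].max().round(4))
    return Q
E
python3 - <<'E'
from h import *
s=env.state();im,d=env.camera('wrist');pose=np.r_[s['eef_pos'],s['tool_rot']]
Q=lean(d,pose,(180,215,195,355))
for v in range(160,260,8): print(v,Q[v,210].round(4),Q[v,340].round(4))
E
```

```text
lean 0.348 skew 0.001 face x at tcp 0.0158 mad 0.00027 5576 0.0511
160 [ 0.0385 -0.0523  0.1124] [0.0385 0.0608 0.1121]
168 [ 0.0392 -0.0437  0.0663] [0.0392 0.051  0.0655]
176 [ 0.0357 -0.0414  0.0536] [0.0355 0.0489 0.0543]
184 [ 0.032  -0.04    0.0447] [0.0321 0.0468 0.0436]
192 [ 0.0287 -0.0385  0.0357] [0.0288 0.0452 0.0348]
200 [ 0.0256 -0.0371  0.0273] [0.0257 0.0437 0.0268]
208 [ 0.0224 -0.036   0.0209] [0.0228 0.0423 0.0191]
216 [ 0.0202 -0.0345  0.0118] [0.0201 0.0409 0.0117]
224 [ 0.0171 -0.0338  0.0069] [0.0173 0.0399 0.0057]
232 [ 0.0149 -0.0327 -0.0001] [0.0144 0.0391 0.0008]
240 [ 0.0107 -0.0327 -0.0015] [ 0.0102  0.0391 -0.0007]
248 [ 0.005  -0.0335  0.0005] [ 0.005   0.0396 -0.    ]
256 [ 0.0084 -0.03   -0.0173] [-0.0832  0.0813  0.1761]
```

```bash
python3 -c "
from h import *
goc([.33,.10,.176],0);goc([.33,.10,.086],0)"
```

```text
-> dx -10.81 dy 11.89 dz -0.00 roll 0.330
-> dx -10.81 dy 11.89 dz 9.00 roll 0.330
```

>>> carry_out:
  plan:
    - [[-1.5,0.8,0],0.03]
    - [[-4,2.5,0],0.1]
    - [[-6.5,5,0],0.18]
    - [[-8.5,7.5,1],0.26]
    - [[-10,10,2.5],0.33]
    - [[-10.8,11.5,4.5],0.33]
    - [[-10.81,11.89,6.5],0.33]
    - [[-10.81,11.89,8],0.33]
    - [[-10.81,11.89,9],0.33]
    - [[-10.81,11.89,9],0.33]

```text
clock: 9.8
eef_pos: [0.329, 0.1001, 0.0846]
tool_rot: [0.0, 1.0, 0.0, -0.001]
force: [-0.2, 0.0, -3.1]
gripper_width: 0.0357
```

>>> carry_out:
  plan:
    - [[0,0,0],0]
    - [[0,0,0],0]
    - [[0,0,0],0]
    - [[0,0,0],0]
    - [[0,0,0],0]
    - [[0,0,0],0]
    - [[0,0,0],0]
    - [[0,0,0],0]
    - [[0,0,0],0]
    - [[0,0,0],0]
  jaw: 0
  squeeze: 6

```text
clock: 10.8
eef_pos: [0.3297, 0.1003, 0.0856]
tool_rot: [-0.0, 1.0, 0.0, -0.0]
force: [-0.4, -0.4, -3.5]
gripper_width: 0.0361
```

Run:
```python
from h import *
did(-10.81,11.89,9,.33)
s=env.state();im,d=snap('wrist','w6.png');pose=np.r_[s['eef_pos'],s['tool_rot']];print(s['force'],s['torque'])
Q=lean(d,pose,(180,215,195,355))
```

```text
cmd [0.33  0.1   0.086 0.   ] meas [0.3297 0.1003 0.0856] 0.0007
[-0.43247568 -0.40792828 -3.52755207] [ 0.06202704  0.08829228 -0.01442206]
lean 0.324 skew -0.001 face x at tcp 0.0157 mad 0.00025 5585 0.0543
```

View pics/w6.png

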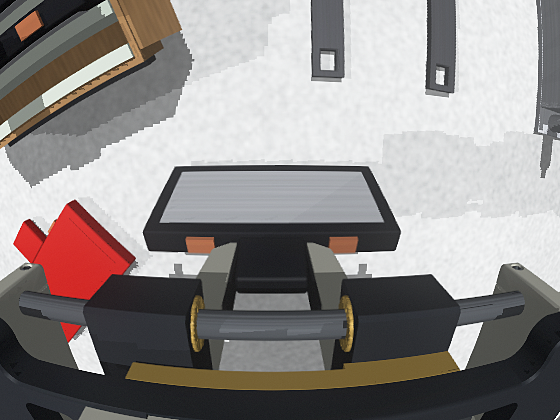

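>>> carry_out:
  plan:
    - [[0,0,0],0]
    - [[0,0,0],0]
    - [[0,0,0],0]
    - [[0,0,0],0]
    - [[0,0,0],0]
    - [[0,0,0],0]
    - [[0,0,0],0]
    - [[0,0,0],0]
    - [[0,0,0],0]
    - [[0,0,0],0]
  squeeze: 4

```text
clock: 11.85
eef_pos: [0.3297, 0.1003, 0.0856]
tool_rot: [-0.0, 1.0, 0.0, 0.0]
force: [-0.7, 0.2, -4.0]
gripper_width: 0.0361
```

```bash
cat >> h.py <<'E'
def look(f,box=(180,215,195,355)):
    s=env.state();im,d=snap('wrist',f);pose=np.r_[s['eef_pos'],s['tool_rot']];print(s['clock'],'F',s['force'].round(1),s['torque'].round(3),'w',s['gripper_width'].round(4))
    return lean(d,pose,box),d,pose
E
python3 - <<'E'
from h import *
look('w7.png')
E
```

```text
Traceback (most recent call last):
  File "h.py", line 60, in look
    s=env.state();im,d=snap('wrist',f);pose=np.r_[s['eef_pos'],s['tool_rot']];print(s['clock'],'F',s['force'].round(1),s['torque'].round(3),'w',s['gripper_width'].round(4))
                                                                                                                                                ^^^^^^^^^^^^^^^^^^^^^^^^
AttributeError: 'float' object has no attribute 'round'
```

View pics/w7.png

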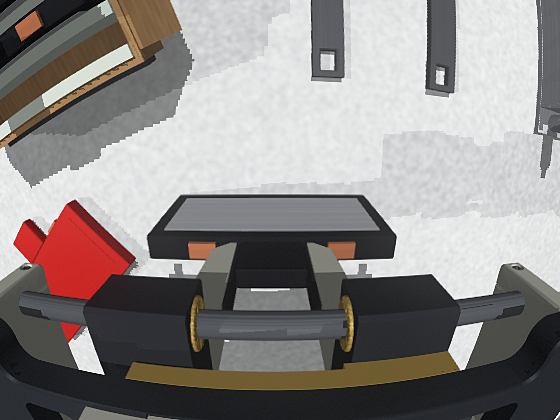

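>>> carry_out:
  plan:
    - [[0,0,0],0]
    - [[0,0,0],0]
    - [[0,0,0],0]
    - [[0,0,0],0]
    - [[0,0,0],0]
    - [[0,0,0],0]
    - [[0,0,0],0]
    - [[0,0,0],0]
    - [[0,0,0],0]
    - [[0,0,0],0]
  squeeze: 4

```text
clock: 12.9
eef_pos: [0.3297, 0.1003, 0.0856]
tool_rot: [-0.0, 1.0, 0.0, -0.0]
force: [-0.2, 0.0, -3.3]
gripper_width: 0.0357
```

```bash
sed -i "s/s\['gripper_width'\].round(4)/round(s['gripper_width'],4)/" h.py
python3 - <<'E'
from h import *
Q,d,p=look('w8.png',(200,218,195,355))
for v in range(190,260,5): print(v,Q[v,210].round(4))
E
```

```text
12.9 F [-0.2  0.  -3.3] [ 0.045  0.023 -0.04 ] w 0.0357
lean 0.061 skew -0.002 face x at tcp 0.0106 mad 0.00016 2864 0.0698
190 [ 0.0182 -0.0482  0.0868]
195 [ 0.0153 -0.0475  0.0819]
200 [ 0.0149 -0.045   0.0682]
205 [ 0.0147 -0.0427  0.0555]
210 [ 0.0137 -0.041   0.0463]
215 [ 0.0132 -0.0393  0.0369]
220 [ 0.012  -0.0381  0.0299]
225 [ 0.0119 -0.0365  0.0209]
230 [ 0.0111 -0.0353  0.0141]
235 [ 0.0106 -0.0341  0.0074]
240 [ 0.0084 -0.0339  0.0052]
245 [ 0.0062 -0.0337  0.0031]
250 [ 0.003  -0.0339  0.0031]
255 [ 0.0085 -0.0302 -0.0155]
```

View pics/w8.png

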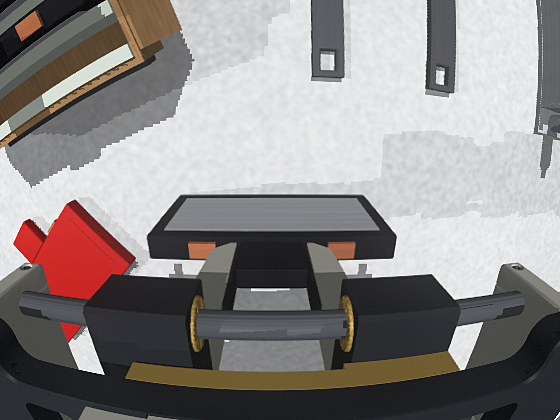

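>>> carry_out:
  plan:
    - [[0,0,-0.2],0]
    - [[0,0,-0.5],0]
    - [[0,0,-0.8],0]
    - [[0,0,-1],0]
    - [[0,0,-1],0]
    - [[0,0,-1],0]
    - [[0,0,-1],0]
    - [[0,0,-1],0]
    - [[0,0,-1],0]
    - [[0,0,-1],0]
  squeeze: 4

```text
clock: 13.95
eef_pos: [0.3297, 0.1003, 0.0956]
tool_rot: [0.0, 1.0, 0.0, -0.0]
force: [-0.2, -0.2, -3.1]
gripper_width: 0.0358
```

Run:
```python
from h import *
did(0,0,-1,0)
Q,d,p=look('w9.png',(200,218,195,355))
for v in range(230,255,3): print(v,Q[v,205].round(4))
print(np.round(l2w([[.075,0,.006]],TRAY),4))
s=l2w([[.075,0,.006]],TRAY)[0];goc([s[0],s[1],.24],TRAY[2]);goc([.45,0,.24],-.03)
```

```text
cmd [0.33  0.1   0.096 0.   ] meas [0.3297 0.1003 0.0956] 0.0007
13.95 F [-0.2 -0.2 -3.1] [0.047 0.042 0.04 ] w 0.0358
lean 0.061 skew -0.002 face x at tcp 0.0106 mad 0.00015 2871 0.0694
230 [ 0.0113 -0.0383  0.0137]
233 [ 0.0103 -0.0379  0.0112]
236 [ 0.0108 -0.0367  0.0052]
239 [ 0.0087 -0.0369  0.0058]
242 [ 0.0074 -0.0368  0.0045]
245 [ 0.0062 -0.0366  0.0029]
248 [ 0.0048 -0.0364  0.0017]
251 [ 0.0024 -0.0369  0.003 ]
254 [ 0.0006 -0.0369  0.0026]
[[ 0.6068 -0.2526  0.006 ]]
-> dx 27.69 dy 35.26 dz -14.40 roll 0.058
-> dx 12.00 dy 10.00 dz -14.40 roll 0.030
```

>>> carry_out:
  plan:
    - [[0,0,-1],0]
    - [[0.5,0.5,-3.5],0.01]
    - [[2,2,-7],0.02]
    - [[5,5,-11],0.03]
    - [[8,9,-14],0.04]
    - [[11,13,-14.4],0.05]
    - [[14,17,-14.4],0.058]
    - [[17,21,-14.4],0.058]
    - [[20,25,-14.4],0.058]
    - [[23,29,-14.4],0.058]
  squeeze: 12

```text
clock: 15.0
eef_pos: [0.5517, -0.1795, 0.2392]
tool_rot: [-0.0, 1.0, -0.029, -0.0]
force: [0.4, 0.7, -3.0]
gripper_width: 0.0359
```

```bash
cat >> h.py <<'E'
def slot(i,off,z):
    p=l2w([[-.105+.03*i-off,0,0]],TRAY)[0];return [p[0],p[1],z],TRAY[2]
E
python3 - <<'E'
from h import *
did(23,29,-14.4,.058)
goc(*slot(6,.0065,.24));goc(*slot(6,.0065,.15))
E
```

```text
cmd [ 0.56  -0.19   0.24  -0.058] meas [ 0.5517 -0.1795  0.2392] -0.0575
-> dx 4.39 dy 5.98 dz -0.00 roll 0.000
-> dx 4.39 dy 5.98 dz 9.00 roll 0.000
```

>>> carry_out:
  plan:
    - [[2,3,0],0]
    - [[3.5,5,0],0]
    - [[4.39,5.98,0],0]
    - [[4.39,5.98,1],0]
    - [[4.39,5.98,3.5],0]
    - [[4.39,5.98,6],0]
    - [[4.39,5.98,8],0]
    - [[4.39,5.98,9],0]
    - [[4.39,5.98,9],0]
    - [[4.39,5.98,9],0]

```text
clock: 16.0
eef_pos: [0.5916, -0.2397, 0.1503]
tool_rot: [0.0, 1.0, -0.028, 0.0]
force: [0.4, 0.1, -2.4]
gripper_width: 0.0358
```

Run:
```python
from h import *
did(4.39,5.98,9,0)
Q,d,p=look('w10.png',(205,222,195,355))
```

```text
cmd [ 0.6003 -0.2523  0.15   -0.058 ] meas [ 0.5916 -0.2397  0.1503] -0.057
16.0 F [ 0.4  0.1 -2.4] [0.051 0.014 0.007] w 0.0358
lean 0.045 skew -0.003 face x at tcp 0.0103 mad 0.00016 2715 0.0628
```

View pics/w10.png

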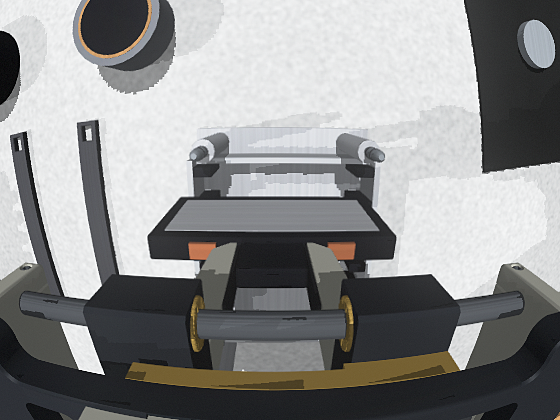

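```bash
cat >> h.py <<'E'
def sync():
    e,f=where();json.dump([*map(float,e),float(f)],open('cmd.json','w'))
E
python3 - <<'E'
from h import *
sync()
goc(*slot(6,.006,.15))
E
```

```text
-> dx 0.97 dy 1.19 dz 0.07 roll 0.001
```

>>> carry_out:
  plan:
    - [[0.4,0.4,0],0]
    - [[0.8,0.9,0],0]
    - [[1.05,1.19,0],0]
    - [[1.05,1.19,0],0]
    - [[1.05,1.19,0.1],0]
    - [[1.05,1.19,0.5],0]
    - [[1.05,1.19,1],0]
    - [[1.05,1.19,1.5],0]
    - [[1.05,1.19,2],0]
    - [[1.05,1.19,2.2],0]

```text
clock: 17.05
eef_pos: [0.6009, -0.2521, 0.1268]
tool_rot: [-0.0, 1.0, -0.029, -0.0]
force: [-0.0, 0.4, -3.0]
gripper_width: 0.0362
```

Run:
```python
from h import *
did(1.05,1.19,2.2,0)
Q,d,p=look('w11.png',(205,222,195,355))
a,_=snap('side','s11.png');b=cv2.imread('pics/s11.png')[80:200,250:400];cv2.imwrite('pics/s11z.png',cv2.resize(b,None,fx=4,fy=4))
```

```text
cmd [ 0.6016 -0.2523  0.1287 -0.057 ] meas [ 0.6009 -0.2521  0.1268] -0.0572
17.05 F [-0.   0.4 -3. ] [ 0.047  0.035 -0.024] w 0.0362
lean 0.045 skew -0.003 face x at tcp 0.0103 mad 0.00016 2709 0.0627
```

View pics/w11.png

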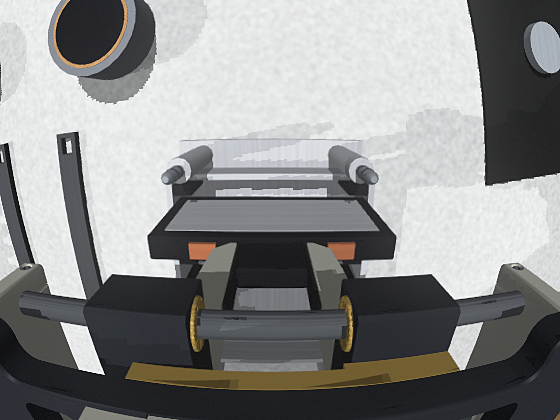

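View pics/s11z.png

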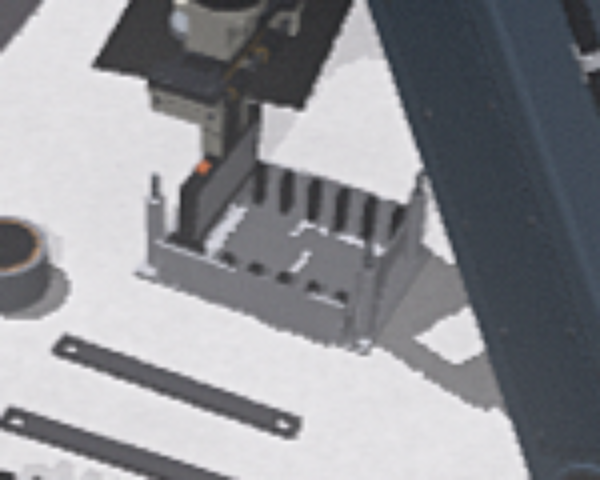

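>>> carry_out:
  plan:
    - [[0,0,0.4],0]
    - [[0,0,0.9],0]
    - [[0,0,1.5],0]
    - [[0,0,2.1],0]
    - [[0,0,2.7],0]
    - [[0,0,3.2],0]
    - [[0,0,3.5],0]
    - [[0,0,3.7],0]
    - [[0,0,3.7],0]
    - [[0,0,3.7],0]

```text
clock: 18.15
eef_pos: [0.6018, -0.2525, 0.0914]
tool_rot: [0.0, 1.0, -0.029, 0.001]
force: [0.3, 1.6, 2.7]
gripper_width: 0.0361
```

Run:
```python
from h import *
did(0,0,3.7,0)
Q,d,p=look('w12.png',(205,222,195,355))
```

```text
cmd [ 0.6016 -0.2523  0.0917 -0.057 ] meas [ 0.6018 -0.2525  0.0914] -0.0572
18.15 F [0.3 1.6 2.7] [ 0.242 -0.094 -0.021] w 0.0361
lean 0.036 skew -0.003 face x at tcp 0.0102 mad 0.00016 2712 0.0648
```

View pics/w12.png

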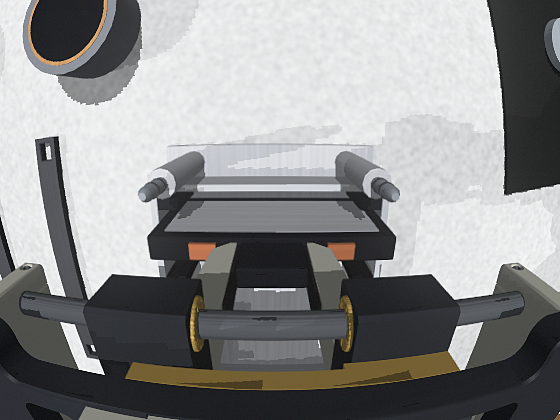

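>>> carry_out:
  plan:
    - [[0,0,0],0]
    - [[0,0,0],0]
    - [[0,0,0],0]
    - [[0,0,0],0]
    - [[0,0,0],0]
    - [[0,0,-1],0]
    - [[0,0,-3],0]
    - [[0,0,-6],0]
    - [[0,0,-10],0]
    - [[0,0,-14],0]
  jaw: 0.75

```text
clock: 19.2
eef_pos: [0.601, -0.2522, 0.2327]
tool_rot: [0.0, 1.0, -0.029, 0.0]
force: [0.2, 0.1, 0.8]
gripper_width: 0.0698
```

Run:
```python
from h import *
did(0,0,-14,0)
s=env.state();im,d=snap('wrist','w13.png');pose=np.r_[s['eef_pos'],s['tool_rot']];P=wcloud(d,pose)
D=P-np.array([TRAY[0],TRAY[1],0]);c,t=np.cos(TRAY[2]),np.sin(TRAY[2]);X=c*D[...,0]+t*D[...,1];Y=-t*D[...,0]+c*D[...,1];Z=P[...,2]
m=(np.abs(Y)<.03)&(X>.05)&(X<.11)&(Z>.105);print('tab',X[m].min(),X[m].max(),Y[m].min(),Y[m].max(),np.median(Z[m]))
m=(np.abs(Y)<.08)&(np.abs(Y)>.025)&(X>.05)&(X<.11)&(Z>.075);print('body',np.percentile(X[m],[2,98]),np.percentile(Y[m],[1,99]),np.percentile(Z[m],[50,90]))
p,f=tabgrip(1);goc(p+[0,0,.1],f);goc([.52,.0,.24],.13)
```

```text
cmd [ 0.6016 -0.2523  0.2317 -0.057 ] meas [ 0.601  -0.2522  0.2327] -0.0572
tab 0.07056900657741821 0.10103615616742893 -0.029998302962085027 0.029996489655459067 0.34654030866439695
body [0.06713559 0.10499737] [-0.07950825  0.07746378] [0.33956061 0.35845148]
-> dx -18.34 dy -50.51 dz 2.13 roll -0.387
-> dx -9.59 dy -24.73 dz -0.83 roll -0.187
```

View pics/w13.png

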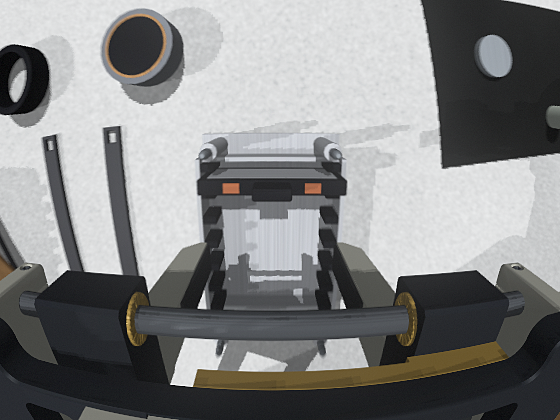

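>>> carry_out:
  plan:
    - [[-0.5,-1.5,0],-0.02]
    - [[-1.5,-4.5,-0.5],-0.06]
    - [[-3,-8.5,-0.5],-0.1]
    - [[-4.5,-12.7,-0.5],-0.14]
    - [[-6,-17,-0.5],-0.18]
    - [[-7.5,-21.2,-0.5],-0.22]
    - [[-9,-25.4,-0.5],-0.26]
    - [[-10.5,-29.7,-0.5],-0.3]
    - [[-12,-34,-0.5],-0.34]
    - [[-13.5,-38.2,-0.5],-0.387]

```text
clock: 20.25
eef_pos: [0.4862, 0.1388, 0.2347]
tool_rot: [-0.0, 0.986, 0.165, -0.001]
force: [0.7, 0.8, -0.3]
gripper_width: 0.0696
```

Run:
```python
from h import *
did(-13.5,-38.2,-.5,-.387)
p,f=tabgrip(1);goc(p+[0,0,.03],f)
```

```text
cmd [0.4886 0.1367 0.2367 0.33  ] meas [0.4862 0.1388 0.2347] 0.3324
-> dx 0.16 dy -13.23 dz 9.63 roll -0.000
```

>>> carry_out:
  plan:
    - [[0,-4,0],0]
    - [[0.1,-8,0],0]
    - [[0.16,-11.5,1],0]
    - [[0.16,-13.23,3],0]
    - [[0.16,-13.23,5.5],0]
    - [[0.16,-13.23,7.5],0]
    - [[0.16,-13.23,9],0]
    - [[0.16,-13.23,9.6],0]
    - [[0.16,-13.23,9.6],0]
    - [[0.16,-13.23,9.6],0]

```text
clock: 21.25
eef_pos: [0.4469, 0.2626, 0.1401]
tool_rot: [-0.0, 0.986, 0.164, 0.0]
force: [0.0, 0.0, 0.1]
gripper_width: 0.07
```

Run:
```python
from h import *
did(.16,-13.23,9.6,0)
p,f=tabgrip(1);goc(p,f);go(p,f)
```

```text
cmd [0.4473 0.2624 0.1407 0.33  ] meas [0.4469 0.2626 0.1401] 0.3301
-> dx 0.00 dy 0.00 dz 3.03 roll -0.000
at [0.4469 0.2626 0.1401] 0.3301 -> dx 0.04 dy 0.03 dz 2.97 roll 0.000
```

>>> carry_out:
  plan:
    - [[0,0,0.8],0]
    - [[0,0,1.8],0]
    - [[0,0,2.6],0]
    - [[0,0,3],0]
    - [[0,0,3],0]
    - [[0,0,3],0]
    - [[0,0,3],0]
    - [[0,0,3],0]
    - [[0,0,3],0]
    - [[0,0,3],0]

```text
clock: 22.25
eef_pos: [0.447, 0.2625, 0.1097]
tool_rot: [-0.0, 0.986, 0.164, 0.0]
force: [-1.3, 0.2, -0.0]
gripper_width: 0.0696
```

>>> carry_out:
  plan:
    - [[0,0,0],0]
    - [[0,0,0],0]
    - [[0,0,0],0]
    - [[0,0,0],0]
    - [[0,0,0],0]
    - [[0,0,0],0]
    - [[0,0,0],0]
    - [[0,0,0],0]
    - [[0,0,0],0]
    - [[0,0,0],0]
  jaw: 0
  squeeze: 10

```text
clock: 23.25
eef_pos: [0.447, 0.2626, 0.1097]
tool_rot: [-0.0, 0.986, 0.164, 0.0]
force: [-1.1, 2.9, -1.1]
gripper_width: 0.0359
```

>>> carry_out:
  plan:
    - [[-0.17,0,-0.47],0]
    - [[-0.51,0,-1.4],0]
    - [[-0.86,0,-2.35],0]
    - [[-1.2,0,-3.3],0]
    - [[-1.54,0,-4.24],0]
    - [[-1.88,0,-5.18],0]
    - [[-2.23,0,-6.12],0]
    - [[-2.57,0,-7.06],0]
    - [[-2.74,0,-7.53],0]
    - [[-2.74,0,-7.6],0]

```text
clock: 24.25
eef_pos: [0.421, 0.2536, 0.1863]
tool_rot: [-0.0, 0.986, 0.164, 0.0]
force: [0.3, -0.1, -4.0]
gripper_width: 0.0363
```

Run:
```python
from h import *
did(0,0,3,0);did(-2.74,0,-7.6,0)
look('w14.png')
goc([.33,.10,.19],0);goc([.33,.10,.094],0)
```

```text
cmd [0.4473 0.2624 0.1107 0.33  ] meas [0.421  0.2536 0.1863] 0.3299
cmd [0.4214 0.2535 0.1867 0.33  ] meas [0.421  0.2536 0.1863] 0.3299
24.25 F [ 0.3 -0.1 -4. ] [-0.03   0.063  0.034] w 0.0363
lean 0.347 skew 0.001 face x at tcp 0.0161 mad 0.00027 5582 0.0506
-> dx -13.62 dy 11.57 dz -0.33 roll 0.330
-> dx -13.62 dy 11.57 dz 9.27 roll 0.330
```

View pics/w14.png

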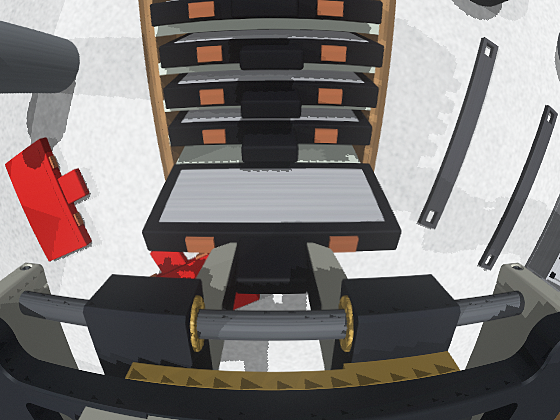

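>>> carry_out:
  plan:
    - [[-1.5,0.8,0],0.03]
    - [[-4.5,3,0],0.1]
    - [[-8,6,0],0.18]
    - [[-11,9.5,0.5],0.26]
    - [[-13.5,13,2],0.33]
    - [[-15.2,16.2,4.5],0.33]
    - [[-16.2,18.3,7],0.33]
    - [[-16.2,19.1,8.7],0.33]
    - [[-16.2,19.1,9.27],0.33]
    - [[-16.2,19.1,9.27],0.33]

```text
clock: 25.3
eef_pos: [0.3294, 0.0206, 0.0926]
tool_rot: [-0.0, 1.0, -0.0, -0.001]
force: [0.1, -1.0, -4.3]
gripper_width: 0.0359
```

>>> carry_out:
  plan:
    - [[0,0,0],0]
    - [[0,0,0],0]
    - [[0,0,0],0]
    - [[0,0,0],0]
    - [[0,0,0],0]
    - [[0,0,0],0]
    - [[0,0,0],0]
    - [[0,0,0],0]
    - [[0,0,0],0]
    - [[0,0,0],0]
  jaw: 0
  squeeze: 4

```text
clock: 26.3
eef_pos: [0.3296, 0.0204, 0.0929]
tool_rot: [-0.0, 1.0, -0.0, -0.0]
force: [1.0, -0.3, -4.3]
gripper_width: 0.0361
```

```bash
cat >> h.py <<'E'
def held(f,box=(200,218,195,355)):
    Q,d,p=look(f,box); 
    q=Q[225:262,200:212].reshape(-1,3);q=q[np.isfinite(q[:,0])&(np.abs(q[:,0])<.03)]; print('top z(tool) near x<8mm',np.median(q[(q[:,0]>0)&(q[:,0]<.007)&(q[:,2]>-.008)][:,2]).round(4))
E
python3 - <<'E'
from h import *
did(-16.2,19.1,9.27,.33);held('w15.png')
goc(*slot(5,.006,.24))
E
```

```text
cmd [ 0.33    0.0204  0.094  -0.    ] meas [0.3296 0.0204 0.0929] -0.0003
26.3 F [ 1.  -0.3 -4.3] [ 0.052  0.013 -0.046] w 0.0361
lean 0.061 skew -0.002 face x at tcp 0.0107 mad 0.00015 2871 0.0691
top z(tool) near x<8mm 0.0032
-> dx 24.09 dy 27.09 dz -14.60 roll 0.058
```

>>> carry_out:
  plan:
    - [[0,0,-1],0]
    - [[0.5,0.5,-4],0.01]
    - [[2,2,-8],0.02]
    - [[4.5,5,-11.5],0.03]
    - [[7.3,8.2,-14],0.04]
    - [[10.3,11.6,-14.6],0.05]
    - [[13.3,15,-14.6],0.058]
    - [[16.3,18.4,-14.6],0.058]
    - [[19,21.4,-14.6],0.058]
    - [[21,23.7,-14.6],0.058]
  squeeze: 12

```text
clock: 27.35
eef_pos: [0.5405, -0.2185, 0.2382]
tool_rot: [-0.0, 1.0, -0.03, -0.0]
force: [-0.6, 0.9, -4.2]
gripper_width: 0.0362
```

>>> carry_out:
  plan:
    - [[2,2.2,0],0]
    - [[3.09,3.39,0],0]
    - [[3.09,3.39,0.5],0]
    - [[3.09,3.39,2],0]
    - [[3.09,3.39,4.5],0]
    - [[3.09,3.39,7],0]
    - [[3.09,3.39,8.7],0]
    - [[3.09,3.39,9.3],0]
    - [[3.09,3.39,9.3],0]
    - [[3.09,3.39,9.3],0]

```text
clock: 28.35
eef_pos: [0.5687, -0.2522, 0.1468]
tool_rot: [0.0, 1.0, -0.029, 0.0]
force: [-0.0, -0.4, -4.0]
gripper_width: 0.0361
```

Run:
```python
from h import *
did(21,23.7,-14.6,.058);
# second call's axes were rotated by .058
did(3.09,3.39,9.3,0)
held('w16.png',(205,220,195,355))
go(*slot(5,.006,.1468))
```

```text
cmd [ 0.54   -0.2166  0.24   -0.058 ] meas [ 0.5687 -0.2522  0.1468] -0.0581
cmd [ 0.5689 -0.2523  0.147  -0.058 ] meas [ 0.5687 -0.2522  0.1468] -0.0581
28.35 F [-0.  -0.4 -4. ] [ 0.043  0.079 -0.002] w 0.0361
lean 0.034 skew -0.004 face x at tcp 0.0102 mad 0.00015 2390 0.0646
top z(tool) near x<8mm 0.0037
at [ 0.5689 -0.2524  0.147 ] -0.0581 -> dx 0.19 dy -0.20 dz 0.02 roll 0.000
```

View pics/w16.png

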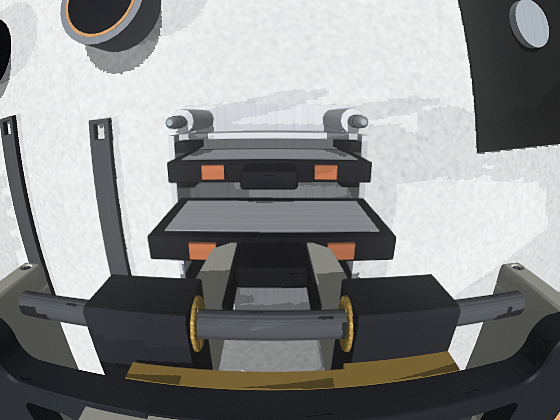

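>>> carry_out:
  plan:
    - [[0.34,-0.2,0],0]
    - [[0.34,-0.2,0.2],0]
    - [[0.34,-0.2,1],0]
    - [[0.34,-0.2,1.8],0]
    - [[0.34,-0.2,2.6],0]
    - [[0.34,-0.2,3.4],0]
    - [[0.34,-0.2,4.2],0]
    - [[0.34,-0.2,4.9],0]
    - [[0.34,-0.2,5.3],0]
    - [[0.34,-0.2,5.5],0]

```text
clock: 29.4
eef_pos: [0.5726, -0.2507, 0.0916]
tool_rot: [0.0, 1.0, -0.029, 0.001]
force: [0.3, 3.3, 11.6]
gripper_width: 0.0361
```

Run:
```python
from h import *
did(.34,-.2,5.5,0)
held('w17.png',(205,220,195,355))
```

```text
cmd [ 0.5724 -0.2505  0.092  -0.058 ] meas [ 0.5726 -0.2507  0.0916] -0.0583
29.4 F [ 0.3  3.3 11.6] [0.616 0.154 0.003] w 0.0361
lean -0.313 skew -0.002 face x at tcp 0.0270 mad 0.00221 2391 0.0578
top z(tool) near x<8mm 0.0036
```

View pics/w17.png

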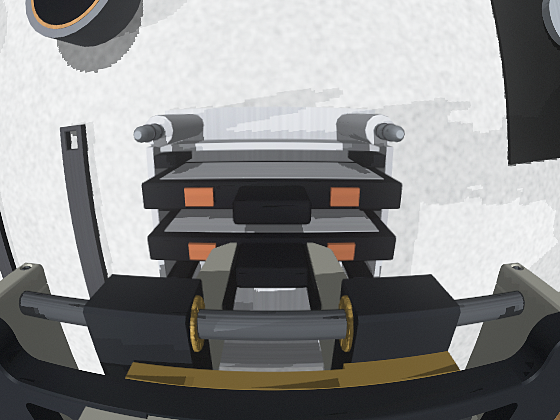

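>>> carry_out:
  plan:
    - [[0,0,-0.1],0]
    - [[0,0,-0.1],0]
    - [[0,0,-0.1],0]
    - [[0,0,-0.1],0]
    - [[0,0,-0.1],0]
    - [[0,0,-1],0]
    - [[0,0,-3],0]
    - [[0,0,-6],0]
    - [[0,0,-10],0]
    - [[0,0,-14],0]
  jaw: 0.75

```text
clock: 30.45
eef_pos: [0.5717, -0.2503, 0.2329]
tool_rot: [-0.0, 1.0, -0.029, -0.0]
force: [0.7, -0.2, -0.1]
gripper_width: 0.0698
```

```bash
cat >> h.py <<'E'
def traycheck(f,slots=range(1,7)):
    s=env.state();im,d=snap('wrist',f);pose=np.r_[s['eef_pos'],s['tool_rot']];P=wcloud(d,pose)
    D=P-np.array([TRAY[0],TRAY[1],0]);c,t=np.cos(TRAY[2]),np.sin(TRAY[2]);X=c*D[...,0]+t*D[...,1];Y=-t*D[...,0]+c*D[...,1];Z=P[...,2]
    for i in slots:
        x0=-.105+.03*i;m=(np.abs(Y)<.025)&(np.abs(X-x0)<.013)&(Z>.114)&(Z<.125)
        b=(np.abs(Y)<.085)&(np.abs(Y)>.022)&(np.abs(X-x0)<.013)&(Z>.083)&(Z<.092)
        if b.sum()>20: print(i,'tab',m.sum(),(np.percentile(X[m],[3,97])*1e3-x0*1e3).round(1) if m.sum() else '','Z',np.median(Z[m]).round(4) if m.sum() else '','body',b.sum(),(np.percentile(X[b],[3,97])*1e3-x0*1e3).round(1),(np.percentile(Y[b],[1,99])*1e3).round(1),'Z L/R',np.median(Z[b&(Y<0)]).round(4),np.median(Z[b&(Y>0)]).round(4))
E
python3 - <<'E'
from h import *
did(0,0,-14,0);traycheck('w18.png')
p,f=tabgrip(2);goc(p+[0,0,.1],f)
E
```

```text
cmd [ 0.5724 -0.2505  0.232  -0.058 ] meas [ 0.5717 -0.2503  0.2329] -0.0582
5 tab 512 [-5.4  5.4] Z 0.1169 body 1609 [-7.9  7.3] [-74.2  72.7] Z L/R 0.0853 0.0854
6 tab 556 [-5.4  5.9] Z 0.1169 body 1733 [-7.8  7.5] [-74.8  72.1] Z L/R 0.0852 0.0853
-> dx -12.84 dy -51.53 dz 1.13 roll -0.388
```

View pics/w18.png

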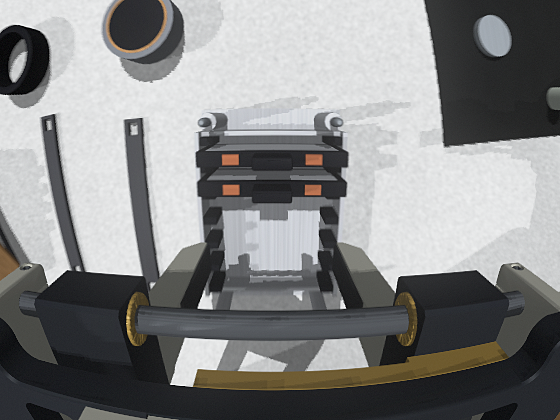

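>>> carry_out:
  plan:
    - [[-0.3,-1.5,0],-0.02]
    - [[-1,-5,-0.5],-0.06]
    - [[-2,-9.5,-0.5],-0.1]
    - [[-3,-14,-0.5],-0.14]
    - [[-4.1,-18.5,-0.5],-0.18]
    - [[-5.2,-23,-0.5],-0.22]
    - [[-6.4,-27.5,-0.5],-0.26]
    - [[-7.6,-32,-0.5],-0.3]
    - [[-8.8,-36.5,-0.5],-0.34]
    - [[-10,-40.8,-0.5],-0.388]

```text
clock: 31.5
eef_pos: [0.494, 0.1649, 0.235]
tool_rot: [-0.0, 0.986, 0.166, -0.001]
force: [0.0, -0.6, 0.7]
gripper_width: 0.0696
```

Run:
```python
from h import *
did(-10,-40.8,-.5,-.388)
p,f=tabgrip(2);goc(p+[0,0,.03],f)
```

```text
cmd [0.4962 0.1626 0.237  0.33  ] meas [0.494  0.1649 0.235 ] 0.3327
-> dx 1.43 dy -11.00 dz 8.63 roll -0.000
```

>>> carry_out:
  plan:
    - [[0.5,-4,0],0]
    - [[1,-8,0],0]
    - [[1.43,-10.4,1],0]
    - [[1.43,-11,3],0]
    - [[1.43,-11,5.5],0]
    - [[1.43,-11,7.5],0]
    - [[1.43,-11,8.4],0]
    - [[1.43,-11,8.6],0]
    - [[1.43,-11,8.6],0]
    - [[1.43,-11,8.6],0]

```text
clock: 32.5
eef_pos: [0.4741, 0.2715, 0.1508]
tool_rot: [-0.0, 0.986, 0.164, 0.001]
force: [0.2, 0.9, 1.2]
gripper_width: 0.0698
```

Run:
```python
from h import *
did(1.43,-11,8.6,0)
p,f=tabgrip(2);goc(p,f);go(p,f)
```

```text
cmd [0.4741 0.2713 0.151  0.33  ] meas [0.4741 0.2715 0.1508] 0.3298
-> dx -0.00 dy -0.00 dz 3.03 roll -0.000
at [0.4741 0.2715 0.1508] 0.3298 -> dx -0.01 dy 0.02 dz 3.01 roll -0.000
```

>>> carry_out:
  plan:
    - [[0,0,0.8],0]
    - [[0,0,1.8],0]
    - [[0,0,2.6],0]
    - [[0,0,3],0]
    - [[0,0,3],0]
    - [[0,0,3],0]
    - [[0,0,3],0]
    - [[0,0,3],0]
    - [[0,0,3],0]
    - [[0,0,3],0]

```text
clock: 33.5
eef_pos: [0.4738, 0.2714, 0.12]
tool_rot: [-0.0, 0.986, 0.164, 0.0]
force: [-0.4, -1.1, 0.2]
gripper_width: 0.0698
```

>>> carry_out:
  plan:
    - [[0,0,0],0]
    - [[0,0,0],0]
    - [[0,0,0],0]
    - [[0,0,0],0]
    - [[0,0,0],0]
    - [[0,0,0],0]
    - [[0,0,0],0]
    - [[0,0,0],0]
    - [[0,0,0],0]
    - [[0,0,0],0]
  jaw: 0
  squeeze: 10

```text
clock: 34.5
eef_pos: [0.4737, 0.2715, 0.12]
tool_rot: [-0.0, 0.986, 0.164, 0.0]
force: [-0.7, 2.5, 0.0]
gripper_width: 0.0358
```

>>> carry_out:
  plan:
    - [[-0.17,0,-0.47],0]
    - [[-0.51,0,-1.4],0]
    - [[-0.86,0,-2.35],0]
    - [[-1.2,0,-3.3],0]
    - [[-1.54,0,-4.24],0]
    - [[-1.88,0,-5.18],0]
    - [[-2.23,0,-6.12],0]
    - [[-2.57,0,-7.06],0]
    - [[-2.74,0,-7.53],0]
    - [[-2.74,0,-7.6],0]

```text
clock: 35.5
eef_pos: [0.4479, 0.2625, 0.1966]
tool_rot: [-0.0, 0.986, 0.164, 0.0]
force: [0.6, 0.1, -3.9]
gripper_width: 0.0362
```

Run:
```python
from h import *
did(0,0,3,0);did(-2.74,0,-7.6,0)
look('w19.png')
goc([.33,.02,.094],0)
```

```text
cmd [0.4741 0.2713 0.121  0.33  ] meas [0.4479 0.2625 0.1966] 0.3298
cmd [0.4482 0.2625 0.197  0.33  ] meas [0.4479 0.2625 0.1966] 0.3298
35.5 F [ 0.6  0.1 -3.9] [-0.048  0.019  0.029] w 0.0362
lean 0.350 skew 0.002 face x at tcp 0.0160 mad 0.00026 5576 0.0501
-> dx -19.03 dy 19.11 dz 10.30 roll 0.330
```

View pics/w19.png

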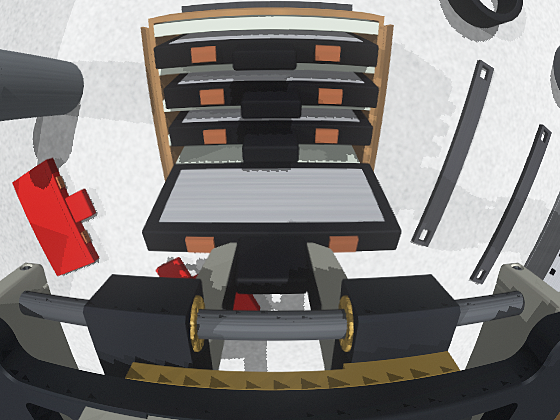

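>>> carry_out:
  plan:
    - [[-2,0.5,0],0.03]
    - [[-6,2,0],0.1]
    - [[-10,4.5,0],0.18]
    - [[-13.5,7.5,0.5],0.26]
    - [[-16.3,11,2],0.33]
    - [[-18,14.5,4.5],0.33]
    - [[-19,17.5,7.5],0.33]
    - [[-19.03,19.1,9.5],0.33]
    - [[-19.03,19.1,10.3],0.33]
    - [[-19.03,19.1,10.3],0.33]

```text
clock: 36.55
eef_pos: [0.3291, 0.0203, 0.0923]
tool_rot: [-0.0, 1.0, -0.001, -0.001]
force: [-0.4, 0.1, -3.4]
gripper_width: 0.0359
```

>>> carry_out:
  plan:
    - [[0,0,0],0]
    - [[0,0,0],0]
    - [[0,0,0],0]
    - [[0,0,0],0]
    - [[0,0,0],0]
    - [[0,0,0],0]
    - [[0,0,0],0]
    - [[0,0,0],0]
    - [[0,0,0],0]
    - [[0,0,0],0]
  jaw: 0
  squeeze: 4

```text
clock: 37.55
eef_pos: [0.3296, 0.0201, 0.0929]
tool_rot: [0.0, 1.0, -0.0, -0.0]
force: [0.7, -0.2, -3.1]
gripper_width: 0.0359
```

Run:
```python
from h import *
did(-19.03,19.1,10.3,.33);held('w20.png')
goc(*slot(4,.0045,.24))
```

```text
cmd [ 0.33    0.0201  0.094  -0.    ] meas [0.3296 0.0201 0.0929] -0.0002
37.55 F [ 0.7 -0.2 -3.1] [-0.006  0.022  0.053] w 0.0359
lean 0.116 skew -0.002 face x at tcp 0.0117 mad 0.00018 2871 0.0569
top z(tool) near x<8mm 0.0024
-> dx 21.24 dy 26.89 dz -14.60 roll 0.058
```

>>> carry_out:
  plan:
    - [[0,0,0],0]
    - [[0,0,0],0]
    - [[0,0,0],0]
    - [[0,0,0],0]
    - [[0,0,0],0]
    - [[0,0,0],0]
    - [[0,0,0],0]
    - [[0,0,0],0]
    - [[0,0,0],0]
    - [[0,0,0],0]
  squeeze: 3.5

```text
clock: 38.6
eef_pos: [0.3296, 0.0202, 0.0929]
tool_rot: [-0.0, 1.0, -0.0, -0.0]
force: [0.3, 0.0, -3.7]
gripper_width: 0.0359
```

Run:
```python
from h import *
held('w21.png')
```

```text
38.6 F [ 0.3  0.  -3.7] [0.007 0.077 0.001] w 0.0359
lean 0.117 skew -0.002 face x at tcp 0.0117 mad 0.00018 2870 0.0574
top z(tool) near x<8mm 0.0022
```

>>> carry_out:
  plan:
    - [[0.8,0,-1],0]
    - [[0.8,0,-1],0]
    - [[0,0,0],0]
    - [[0,0,0],0]
    - [[0.8,0,-1],0]
    - [[0.8,0,-1],0]
    - [[0,0,0],0]
    - [[0,0,0],0]
    - [[0,0,0],0]
    - [[0,0,0],0]
  squeeze: 4

```text
clock: 39.65
eef_pos: [0.33, 0.0201, 0.0931]
tool_rot: [0.0, 1.0, -0.0, 0.0]
force: [0.5, 0.4, -3.7]
gripper_width: 0.0359
```

Run:
```python
from h import *
held('w22.png')
```

```text
39.65 F [ 0.5  0.4 -3.7] [0.063 0.03  0.001] w 0.0359
lean -0.035 skew -0.002 face x at tcp 0.0098 mad 0.00018 2872 0.0961
top z(tool) near x<8mm 0.0063
```

Run:
```python
from h import *
goc(*slot(4,.0,.24))
```

```text
-> dx 21.69 dy 26.92 dz -14.60 roll 0.058
```

>>> carry_out:
  plan:
    - [[0,0,-1],0]
    - [[0.5,0.5,-4],0.01]
    - [[2,2,-8],0.02]
    - [[4,5,-11.5],0.03]
    - [[6.5,8,-14],0.04]
    - [[9.2,11.4,-14.6],0.05]
    - [[12,14.9,-14.6],0.058]
    - [[14.7,18.3,-14.6],0.058]
    - [[17,21.2,-14.6],0.058]
    - [[19,23.6,-14.6],0.058]
  squeeze: 12

```text
clock: 40.7
eef_pos: [0.5205, -0.2176, 0.2387]
tool_rot: [-0.0, 1.0, -0.029, -0.0]
force: [0.5, 0.3, -3.5]
gripper_width: 0.0359
```

>>> carry_out:
  plan:
    - [[1.5,2.2,0],0]
    - [[2.5,3.3,0],0]
    - [[2.5,3.3,0.5],0]
    - [[2.5,3.3,2],0]
    - [[2.5,3.3,4.5],0]
    - [[2.5,3.3,7],0]
    - [[2.5,3.3,8.4],0]
    - [[2.5,3.3,9],0]
    - [[2.5,3.3,9],0]
    - [[2.5,3.3,9],0]

```text
clock: 41.7
eef_pos: [0.5431, -0.2504, 0.1499]
tool_rot: [0.0, 1.0, -0.029, 0.001]
force: [0.1, -0.5, -3.6]
gripper_width: 0.0359
```

Run:
```python
from h import *
did(19,23.6,-14.6,.058);did(2.5,3.3,9,0)
held('w23.png',(205,220,195,355))
goc(*slot(4,.0,.15));goc(*slot(4,.0,.094))
```

```text
cmd [ 0.52   -0.2159  0.24   -0.058 ] meas [ 0.5431 -0.2504  0.1499] -0.0581
cmd [ 0.5431 -0.2503  0.15   -0.058 ] meas [ 0.5431 -0.2504  0.1499] -0.0581
41.7 F [ 0.1 -0.5 -3.6] [ 0.039 -0.003 -0.052] w 0.0359
lean -0.049 skew -0.002 face x at tcp 0.0093 mad 0.00014 2231 0.0883
top z(tool) near x<8mm 0.0071
-> dx 0.38 dy -0.14 dz -0.00 roll 0.000
-> dx 0.38 dy -0.14 dz 5.60 roll 0.000
```

View pics/w23.png

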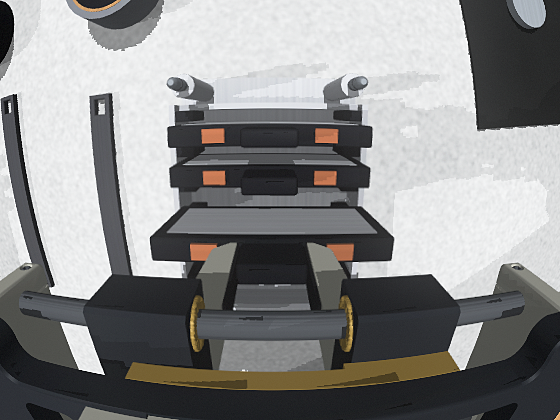

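>>> carry_out:
  plan:
    - [[0.55,-0.14,0],0]
    - [[0.55,-0.14,0.2],0]
    - [[0.55,-0.14,1],0]
    - [[0.55,-0.14,1.8],0]
    - [[0.55,-0.14,2.6],0]
    - [[0.55,-0.14,3.4],0]
    - [[0.55,-0.14,4.2],0]
    - [[0.55,-0.14,4.8],0]
    - [[0.55,-0.14,5.2],0]
    - [[0.55,-0.14,5.4],0]

```text
clock: 42.75
eef_pos: [0.5481, -0.2492, 0.0945]
tool_rot: [-0.0, 1.0, -0.029, -0.0]
force: [-0.6, -0.4, -2.5]
gripper_width: 0.036
```

Run:
```python
from h import *
did(.55,-.14,5.4,0)
held('w24.png',(205,220,195,355))
```

```text
cmd [ 0.5486 -0.2492  0.096  -0.058 ] meas [ 0.5481 -0.2492  0.0945] -0.0582
42.75 F [-0.6 -0.4 -2.5] [ 0.004  0.007 -0.014] w 0.036
lean -0.359 skew -0.001 face x at tcp 0.0263 mad 0.00178 2391 0.0538
top z(tool) near x<8mm 0.007
```

View pics/w24.png

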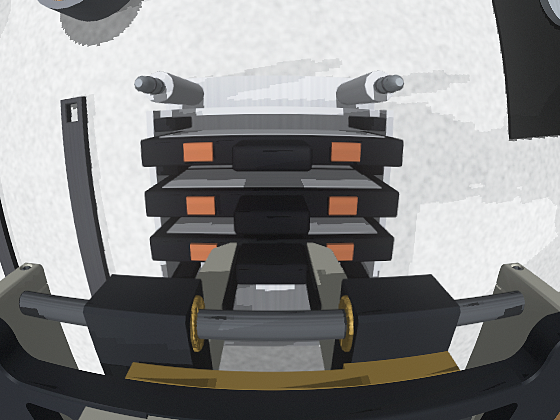

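>>> carry_out:
  plan:
    - [[0,0,0.05],0]
    - [[0,0,0.1],0]
    - [[0,0,0.15],0]
    - [[0,0,0.2],0]
    - [[0,0,0.25],0]
    - [[0,0,0.3],0]
    - [[0,0,0.3],0]
    - [[0,0,0.3],0]
    - [[0,0,0.3],0]
    - [[0,0,0.3],0]

```text
clock: 43.8
eef_pos: [0.5496, -0.2496, 0.0942]
tool_rot: [0.001, 1.0, -0.029, 0.002]
force: [-0.5, 1.6, 13.6]
gripper_width: 0.0356
```

Contact with the floor (force +13.6). Release and rise.

>>> carry_out:
  plan:
    - [[0,0,-0.1],0]
    - [[0,0,-0.1],0]
    - [[0,0,-0.1],0]
    - [[0,0,-0.1],0]
    - [[0,0,-0.1],0]
    - [[0,0,-1],0]
    - [[0,0,-3],0]
    - [[0,0,-6],0]
    - [[0,0,-10],0]
    - [[0,0,-14],0]
  jaw: 0.75

```text
clock: 44.8
eef_pos: [0.5479, -0.249, 0.2339]
tool_rot: [-0.0, 1.0, -0.029, -0.0]
force: [0.3, -0.7, 0.4]
gripper_width: 0.0696
```

Run:
```python
from h import *
did(0,0,.3,0);did(0,0,-14,0);traycheck('w25.png')
p,f=tabgrip(3);goc(p+[0,0,.1],f)
```

```text
cmd [ 0.5486 -0.2492  0.093  -0.058 ] meas [ 0.5479 -0.249   0.2339] -0.0581
cmd [ 0.5486 -0.2492  0.233  -0.058 ] meas [ 0.5479 -0.249   0.2339] -0.0581
4 tab 497 [-5.1  5.7] Z 0.117 body 1583 [-7.6  7.2] [-74.6  72.5] Z L/R 0.0853 0.0854
5 tab 520 [-5.6  5.1] Z 0.117 body 1636 [-7.6  7.1] [-74.9  72.1] Z L/R 0.0853 0.0854
6 tab 537 [-5.5  5. ] Z 0.117 body 1736 [-7.8  7.4] [-75.   72.3] Z L/R 0.0853 0.0853
-> dx -7.84 dy -52.56 dz 0.20 roll -0.388
```

View pics/w25.png

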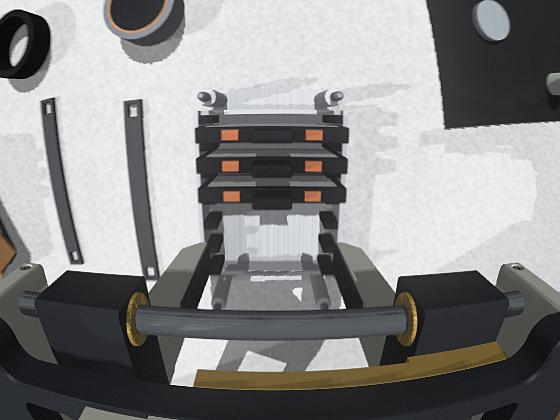

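>>> carry_out:
  plan:
    - [[-0.2,-1.5,0],-0.02]
    - [[-0.6,-5,-0.5],-0.06]
    - [[-1.2,-9.5,-0.5],-0.1]
    - [[-1.8,-14,-0.5],-0.14]
    - [[-2.5,-18.5,-0.5],-0.18]
    - [[-3.2,-23,-0.5],-0.22]
    - [[-3.9,-27.5,-0.5],-0.26]
    - [[-4.7,-32,-0.5],-0.3]
    - [[-5.5,-36.5,-0.5],-0.34]
    - [[-6.2,-41,-0.5],-0.388]

```text
clock: 45.85
eef_pos: [0.5085, 0.1659, 0.236]
tool_rot: [-0.0, 0.986, 0.166, -0.001]
force: [0.6, -0.6, 0.2]
gripper_width: 0.0698
```

Run:
```python
from h import *
did(-6.2,-41,-.5,-.388)
p,f=tabgrip(3);goc(p+[0,0,.03],f)
```

```text
cmd [0.5105 0.1637 0.238  0.33  ] meas [0.5085 0.1659 0.236 ] 0.3325
-> dx 2.86 dy -11.32 dz 7.70 roll -0.000
```

>>> carry_out:
  plan:
    - [[1,-4,0],0]
    - [[2,-8,0],0]
    - [[2.86,-10.7,1],0]
    - [[2.86,-11.32,3],0]
    - [[2.86,-11.32,5],0]
    - [[2.86,-11.32,6.7],0]
    - [[2.86,-11.32,7.5],0]
    - [[2.86,-11.32,7.7],0]
    - [[2.86,-11.32,7.7],0]
    - [[2.86,-11.32,7.7],0]

```text
clock: 46.85
eef_pos: [0.5008, 0.2802, 0.1607]
tool_rot: [-0.0, 0.986, 0.164, 0.001]
force: [0.6, 0.7, 0.5]
gripper_width: 0.07
```

>>> carry_out:
  plan:
    - [[0,0,0.8],0]
    - [[0,0,1.8],0]
    - [[0,0,2.6],0]
    - [[0,0,3],0]
    - [[0,0,3],0]
    - [[0,0,3],0]
    - [[0,0,3],0]
    - [[0,0,3],0]
    - [[0,0,3],0]
    - [[0,0,3],0]

```text
clock: 47.85
eef_pos: [0.5006, 0.2801, 0.1299]
tool_rot: [-0.0, 0.986, 0.164, 0.0]
force: [0.8, 1.1, 0.1]
gripper_width: 0.0698
```

>>> carry_out:
  plan:
    - [[0,0,0],0]
    - [[0,0,0],0]
    - [[0,0,0],0]
    - [[0,0,0],0]
    - [[0,0,0],0]
    - [[0,0,0],0]
    - [[0,0,0],0]
    - [[0,0,0],0]
    - [[0,0,0],0]
    - [[0,0,0],0]
  jaw: 0
  squeeze: 10

```text
clock: 48.85
eef_pos: [0.5005, 0.2802, 0.13]
tool_rot: [-0.0, 0.986, 0.164, 0.0]
force: [-1.1, 2.5, 0.3]
gripper_width: 0.036
```

Run:
```python
from h import *
did(2.86,-11.32,7.7,0);did(0,0,3,0)
p,f=tabgrip(3);goc(p,f);print(env.state()['force'])
```

```text
cmd [0.5009 0.28   0.161  0.33  ] meas [0.5005 0.2802 0.13  ] 0.3299
cmd [0.5009 0.28   0.131  0.33  ] meas [0.5005 0.2802 0.13  ] 0.3299
-> dx -0.00 dy 0.00 dz 0.00 roll -0.000
[-1.10399557  2.52044149  0.26423695]
```

>>> carry_out:
  plan:
    - [[-0.17,0,-0.47],0]
    - [[-0.51,0,-1.4],0]
    - [[-0.86,0,-2.35],0]
    - [[-1.2,0,-3.3],0]
    - [[-1.54,0,-4.24],0]
    - [[-1.88,0,-5.18],0]
    - [[-2.23,0,-6.12],0]
    - [[-2.57,0,-7.06],0]
    - [[-2.74,0,-7.53],0]
    - [[-2.74,0,-7.6],0]

```text
clock: 49.85
eef_pos: [0.4747, 0.2712, 0.2066]
tool_rot: [-0.0, 0.986, 0.164, 0.0]
force: [1.0, -0.0, -3.6]
gripper_width: 0.036
```

>>> carry_out:
  plan:
    - [[-2,0.3,0],0.03]
    - [[-6.2,1.5,0],0.1]
    - [[-10.5,3.5,0],0.18]
    - [[-14.5,6,0.3],0.26]
    - [[-18,9,1.5],0.33]
    - [[-20.5,12.5,3.5],0.33]
    - [[-21.8,15.8,6.5],0.33]
    - [[-21.86,18.3,9.5],0.33]
    - [[-21.86,19.05,11],0.33]
    - [[-21.86,19.05,11.3],0.33]

```text
clock: 50.85
eef_pos: [0.3289, 0.0194, 0.0917]
tool_rot: [-0.0, 1.0, -0.001, -0.001]
force: [-0.3, -0.3, -3.7]
gripper_width: 0.036
```

Run:
```python
from h import *
did(-2.74,0,-7.6,0);did(-21.86,19.05,11.3,.33)
look('w26.png')
```

```text
cmd [0.475  0.2712 0.207  0.33  ] meas [0.3289 0.0194 0.0917] -0.0024
cmd [ 0.3299  0.0201  0.094  -0.    ] meas [0.3289 0.0194 0.0917] -0.0024
50.85 F [-0.3 -0.3 -3.7] [0.037 0.057 0.03 ] w 0.036
lean 0.184 skew 0.001 face x at tcp 0.0131 mad 0.00022 5579 0.0938
```

View pics/w26.png

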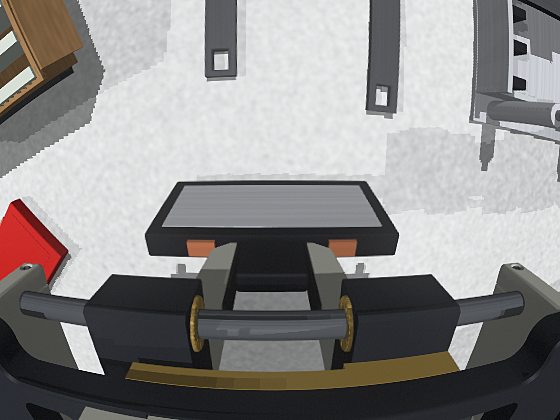

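>>> carry_out:
  plan:
    - [[0,0,0],0]
    - [[0,0,0],0]
    - [[0,0,0],0]
    - [[0,0,0],0]
    - [[0.5,0,-0.6],0]
    - [[0.5,0,-0.6],0]
    - [[0,0,0],0]
    - [[0,0,0],0]
    - [[0,0,0],0]
    - [[0,0,0],0]
  squeeze: 4

```text
clock: 51.9
eef_pos: [0.3295, 0.0202, 0.0929]
tool_rot: [-0.0, 1.0, -0.0, -0.0]
force: [0.5, -0.9, -3.8]
gripper_width: 0.0363
```

Run:
```python
from h import *
held('w27.png')
goc(*slot(3,.003,.24))
```

```text
51.9 F [ 0.5 -0.9 -3.8] [-0.01  -0.001 -0.001] w 0.0363
lean -0.007 skew -0.002 face x at tcp 0.0105 mad 0.00017 2869 0.0952
top z(tool) near x<8mm 0.0041
-> dx 18.41 dy 26.73 dz -14.60 roll 0.058
```

>>> carry_out:
  plan:
    - [[0,0,-1],0]
    - [[0.4,0.5,-4],0.01]
    - [[1.5,2,-8],0.02]
    - [[3.3,5,-11.5],0.03]
    - [[5.5,8,-14],0.04]
    - [[7.8,11.4,-14.6],0.05]
    - [[10.2,14.9,-14.6],0.058]
    - [[12.5,18.3,-14.6],0.058]
    - [[14.5,21.2,-14.6],0.058]
    - [[16,23.6,-14.6],0.058]
  squeeze: 12

```text
clock: 52.95
eef_pos: [0.4902, -0.2176, 0.2384]
tool_rot: [-0.0, 1.0, -0.029, -0.0]
force: [-0.4, 0.5, -4.2]
gripper_width: 0.0359
```

>>> carry_out:
  plan:
    - [[1.5,2.2,0],0]
    - [[2.3,3.2,0],0]
    - [[2.3,3.2,0.5],0]
    - [[2.3,3.2,2],0]
    - [[2.3,3.2,4.5],0]
    - [[2.3,3.2,7],0]
    - [[2.3,3.2,8.4],0]
    - [[2.3,3.2,9],0]
    - [[2.3,3.2,9],0]
    - [[2.3,3.2,9],0]

```text
clock: 53.95
eef_pos: [0.511, -0.2492, 0.1499]
tool_rot: [0.0, 1.0, -0.029, 0.001]
force: [0.6, -0.1, -3.8]
gripper_width: 0.0361
```

Run:
```python
from h import *
did(16,23.6,-14.6,.058);did(2.3,3.2,9,0)
held('w28.png',(205,220,195,355))
goc(*slot(3,.002,.092))
```

```text
cmd [ 0.4899 -0.2159  0.24   -0.058 ] meas [ 0.511  -0.2492  0.1499] -0.058
cmd [ 0.511  -0.2492  0.15   -0.058 ] meas [ 0.511  -0.2492  0.1499] -0.058
53.95 F [ 0.6 -0.1 -3.8] [-0.009  0.049  0.021] w 0.0361
lean -0.016 skew -0.003 face x at tcp 0.0096 mad 0.00015 2393 0.0801
top z(tool) near x<8mm 0.0047
-> dx 0.39 dy -0.21 dz 5.80 roll 0.000
```

View pics/w28.png

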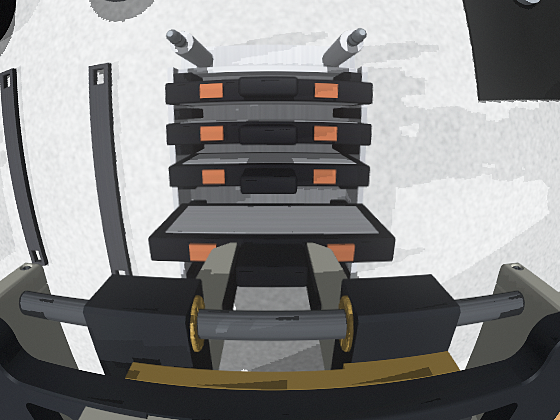

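>>> carry_out:
  plan:
    - [[0.53,-0.21,0],0]
    - [[0.53,-0.21,0.3],0]
    - [[0.53,-0.21,1.2],0]
    - [[0.53,-0.21,2.1],0]
    - [[0.53,-0.21,3],0]
    - [[0.53,-0.21,3.9],0]
    - [[0.53,-0.21,4.7],0]
    - [[0.53,-0.21,5.3],0]
    - [[0.53,-0.21,5.6],0]
    - [[0.53,-0.21,5.75],0]

```text
clock: 55.0
eef_pos: [0.5165, -0.2475, 0.0921]
tool_rot: [0.0, 1.0, -0.029, 0.0]
force: [-1.4, 3.8, 11.9]
gripper_width: 0.0362
```

Run:
```python
from h import *
did(.53,-.21,5.75,0)
held('w29.png',(205,220,195,355))
```

```text
cmd [ 0.5164 -0.2474  0.0925 -0.058 ] meas [ 0.5165 -0.2475  0.0921] -0.0583
55.0 F [-1.4  3.8 11.9] [0.8   0.359 0.014] w 0.0362
lean -0.362 skew -0.001 face x at tcp 0.0259 mad 0.00171 2394 0.0467
top z(tool) near x<8mm 0.0044
```

>>> carry_out:
  plan:
    - [[0,0,-0.1],0]
    - [[0,0,-0.1],0]
    - [[0,0,-0.1],0]
    - [[0,0,-0.1],0]
    - [[0,0,-0.1],0]
    - [[0,0,-1],0]
    - [[0,0,-3],0]
    - [[0,0,-6],0]
    - [[0,0,-10],0]
    - [[0,0,-14],0]
  jaw: 0.75

```text
clock: 56.05
eef_pos: [0.5157, -0.2472, 0.2334]
tool_rot: [-0.0, 1.0, -0.029, -0.0]
force: [0.6, -0.2, 0.2]
gripper_width: 0.07
```

Run:
```python
from h import *
did(0,0,-14,0);traycheck('w30.png')
p,f=tabgrip(4);goc(p+[0,0,.08],f)
```

```text
cmd [ 0.5164 -0.2474  0.2325 -0.058 ] meas [ 0.5157 -0.2472  0.2334] -0.0582
3 tab 486 [-6.3  4.3] Z 0.117 body 1551 [-8.4  6. ] [-74.4  72.7] Z L/R 0.0853 0.0853
4 tab 533 [-6.9  3.9] Z 0.117 body 1650 [-8.8  5.9] [-75.1  71.8] Z L/R 0.0853 0.0854
5 tab 575 [-6.   5.3] Z 0.1169 body 1734 [-8.2  6.8] [-74.8  72.2] Z L/R 0.0853 0.0853
6 tab 555 [-5.5  4.9] Z 0.117 body 1733 [-7.9  7. ] [-75.   72.2] Z L/R 0.0852 0.0853
-> dx -2.00 dy -53.63 dz 1.12 roll -0.388
```

View pics/w30.png

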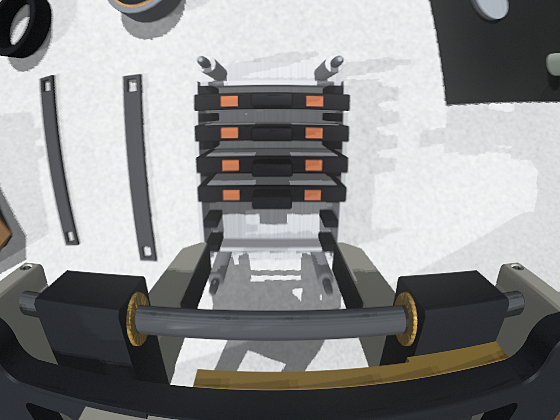

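>>> carry_out:
  plan:
    - [[0,-1.5,0],-0.02]
    - [[-0.1,-5,-0.5],-0.06]
    - [[-0.3,-9.5,-0.5],-0.1]
    - [[-0.5,-14,-0.5],-0.14]
    - [[-0.7,-18.5,-0.5],-0.18]
    - [[-0.9,-23,-0.5],-0.22]
    - [[-1.1,-27.5,-0.5],-0.26]
    - [[-1.3,-32,-0.5],-0.3]
    - [[-1.5,-36.5,-0.5],-0.34]
    - [[-1.7,-41,-0.5],-0.388]

```text
clock: 57.1
eef_pos: [0.5215, 0.1653, 0.2354]
tool_rot: [-0.0, 0.986, 0.166, -0.001]
force: [-0.1, -0.4, 0.1]
gripper_width: 0.0693
```

Run:
```python
from h import *
did(-1.7,-41,-.5,-.388)
p,f=tabgrip(4);goc(p+[0,0,.03],f)
```

```text
cmd [0.5232 0.1629 0.2375 0.33  ] meas [0.5215 0.1653 0.2354] 0.3326
-> dx 4.50 dy -11.80 dz 6.62 roll -0.000
```

>>> carry_out:
  plan:
    - [[1.5,-4,0],0]
    - [[3,-8,0],0]
    - [[4.3,-11.2,0.8],0]
    - [[4.5,-11.8,2.6],0]
    - [[4.5,-11.8,4.5],0]
    - [[4.5,-11.8,5.8],0]
    - [[4.5,-11.8,6.5],0]
    - [[4.5,-11.8,6.62],0]
    - [[4.5,-11.8,6.62],0]
    - [[4.5,-11.8,6.62],0]

```text
clock: 58.1
eef_pos: [0.5276, 0.2892, 0.171]
tool_rot: [-0.0, 0.986, 0.164, 0.001]
force: [0.6, -0.7, -0.5]
gripper_width: 0.0695
```

>>> carry_out:
  plan:
    - [[0,0,0.8],0]
    - [[0,0,1.8],0]
    - [[0,0,2.6],0]
    - [[0,0,3],0]
    - [[0,0,3],0]
    - [[0,0,3],0]
    - [[0,0,3],0]
    - [[0,0,3],0]
    - [[0,0,3],0]
    - [[0,0,3],0]

```text
clock: 59.1
eef_pos: [0.5273, 0.2892, 0.1403]
tool_rot: [-0.0, 0.986, 0.164, 0.0]
force: [0.4, -0.1, 0.2]
gripper_width: 0.0695
```

>>> carry_out:
  plan:
    - [[0,0,0],0]
    - [[0,0,0],0]
    - [[0,0,0],0]
    - [[0,0,0],0]
    - [[0,0,0],0]
    - [[0,0,0],0]
    - [[0,0,0],0]
    - [[0,0,0],0]
    - [[0,0,0],0]
    - [[0,0,0],0]
  jaw: 0
  squeeze: 10

```text
clock: 60.1
eef_pos: [0.5272, 0.2892, 0.1403]
tool_rot: [-0.0, 0.986, 0.164, 0.0]
force: [-0.4, 2.1, 0.9]
gripper_width: 0.0362
```

>>> carry_out:
  plan:
    - [[-0.17,0,-0.47],0]
    - [[-0.51,0,-1.4],0]
    - [[-0.86,0,-2.35],0]
    - [[-1.2,0,-3.3],0]
    - [[-1.54,0,-4.24],0]
    - [[-1.88,0,-5.18],0]
    - [[-2.23,0,-6.12],0]
    - [[-2.57,0,-7.06],0]
    - [[-2.74,0,-7.53],0]
    - [[-2.74,0,-7.6],0]

```text
clock: 61.1
eef_pos: [0.5013, 0.2803, 0.217]
tool_rot: [-0.0, 0.986, 0.164, 0.0]
force: [0.6, 0.6, -4.2]
gripper_width: 0.0357
```

Run:
```python
from h import *
did(4.5,-11.8,6.62,0);did(0,0,3,0);did(-2.74,0,-7.6,0)
look('w31.png');goc([.33,.02,.094],0)
```

```text
cmd [0.5275 0.2891 0.1713 0.33  ] meas [0.5013 0.2803 0.217 ] 0.3298
cmd [0.5275 0.2891 0.1413 0.33  ] meas [0.5013 0.2803 0.217 ] 0.3298
cmd [0.5016 0.2803 0.2173 0.33  ] meas [0.5013 0.2803 0.217 ] 0.3298
61.1 F [ 0.6  0.6 -4.2] [-0.005 -0.005  0.002] w 0.0357
lean 0.350 skew 0.001 face x at tcp 0.0162 mad 0.00027 5575 0.0494
-> dx -24.67 dy 19.06 dz 12.33 roll 0.330
```

>>> carry_out:
  plan:
    - [[-2,0.3,0],0.03]
    - [[-6.4,1.3,0],0.1]
    - [[-10.9,3,0],0.18]
    - [[-15.2,5.2,0.3],0.26]
    - [[-19.2,7.9,1.3],0.33]
    - [[-22.4,11.2,3],0.33]
    - [[-24.2,14.8,5.5],0.33]
    - [[-24.67,17.6,8.8],0.33]
    - [[-24.67,18.9,11.4],0.33]
    - [[-24.67,19.06,12.3],0.33]

```text
clock: 62.15
eef_pos: [0.3289, 0.019, 0.0916]
tool_rot: [-0.0, 1.0, -0.001, -0.001]
force: [-0.5, -0.3, -3.9]
gripper_width: 0.036
```

>>> carry_out:
  plan:
    - [[0,0,0],0]
    - [[0,0,0],0]
    - [[0,0,0],0]
    - [[0,0,0],0]
    - [[0.5,0,-0.6],0]
    - [[0.5,0,-0.6],0]
    - [[0,0,0],0]
    - [[0,0,0],0]
    - [[0,0,0],0]
    - [[0,0,0],0]
  squeeze: 4

```text
clock: 63.15
eef_pos: [0.3296, 0.02, 0.0932]
tool_rot: [-0.0, 1.0, -0.0, -0.0]
force: [-0.3, 0.1, -3.8]
gripper_width: 0.0357
```

Run:
```python
from h import *
did(-24.67,19.06,12.3,.33);held('w32.png')
goc(*slot(2,.001,.24))
```

```text
cmd [ 0.33    0.02    0.0943 -0.    ] meas [0.3296 0.02   0.0932] -0.0003
63.15 F [-0.3  0.1 -3.8] [ 0.056 -0.028 -0.001] w 0.0357
lean -0.008 skew -0.002 face x at tcp 0.0105 mad 0.00017 2866 0.0961
top z(tool) near x<8mm 0.0045
-> dx 15.60 dy 26.56 dz -14.57 roll 0.058
```

>>> carry_out:
  plan:
    - [[0,0,-1],0]
    - [[0.3,0.5,-4],0.01]
    - [[1.2,2,-8],0.02]
    - [[2.9,5,-11.5],0.03]
    - [[4.7,8,-14],0.04]
    - [[6.7,11.4,-14.6],0.05]
    - [[8.7,14.9,-14.6],0.058]
    - [[10.7,18.3,-14.6],0.058]
    - [[12.4,21.2,-14.6],0.058]
    - [[13.8,23.6,-14.6],0.058]
  squeeze: 12

```text
clock: 64.2
eef_pos: [0.4681, -0.2176, 0.2388]
tool_rot: [-0.0, 1.0, -0.029, -0.0]
force: [0.1, -0.5, -3.8]
gripper_width: 0.0358
```

Run:
```python
from h import *
did(13.8,23.6,-14.6,.058)
goc(*slot(2,.0006,.15))
```

```text
cmd [ 0.468  -0.216   0.2403 -0.058 ] meas [ 0.4681 -0.2176  0.2388] -0.059
-> dx 2.01 dy 2.85 dz 9.03 roll 0.000
```

>>> carry_out:
  plan:
    - [[1.3,2,0],0]
    - [[2.01,2.85,0],0]
    - [[2.01,2.85,0.5],0]
    - [[2.01,2.85,2],0]
    - [[2.01,2.85,4.5],0]
    - [[2.01,2.85,7],0]
    - [[2.01,2.85,8.4],0]
    - [[2.01,2.85,9],0]
    - [[2.01,2.85,9],0]
    - [[2.01,2.85,9],0]

```text
clock: 65.2
eef_pos: [0.4862, -0.2454, 0.15]
tool_rot: [0.0, 1.0, -0.029, 0.0]
force: [0.5, -0.0, -4.1]
gripper_width: 0.0361
```

Run:
```python
from h import *
did(2.01,2.85,9,0)
held('w33.png',(205,220,195,355))
goc(*slot(2,.0006,.0925))
```

```text
cmd [ 0.4864 -0.2456  0.1503 -0.058 ] meas [ 0.4862 -0.2454  0.15  ] -0.0579
65.2 F [ 0.5 -0.  -4.1] [ 0.085 -0.027 -0.001] w 0.0361
lean -0.020 skew -0.003 face x at tcp 0.0096 mad 0.00014 2394 0.0811
top z(tool) near x<8mm 0.005
-> dx 0.00 dy -0.00 dz 5.78 roll 0.000
```

View pics/w33.png

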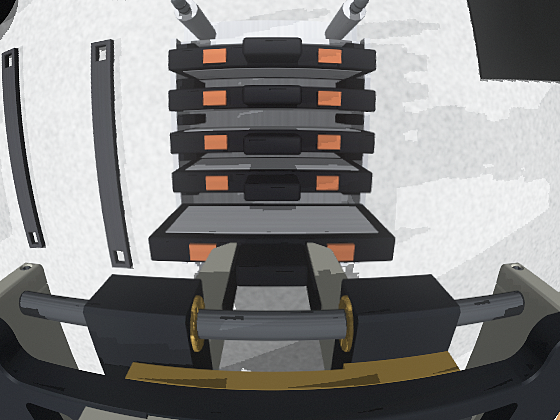

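>>> carry_out:
  plan:
    - [[0.05,0,0],0]
    - [[0.05,0,0.3],0]
    - [[0.05,0,1.2],0]
    - [[0.05,0,2.1],0]
    - [[0.05,0,3],0]
    - [[0.05,0,3.9],0]
    - [[0.05,0,4.7],0]
    - [[0.05,0,5.3],0]
    - [[0.05,0,5.6],0]
    - [[0.05,0,5.75],0]

```text
clock: 66.25
eef_pos: [0.487, -0.2458, 0.0924]
tool_rot: [0.0, 1.0, -0.029, 0.0]
force: [-0.7, 4.4, 12.8]
gripper_width: 0.0358
```

Run:
```python
from h import *
did(.05,0,5.75,0)
held('w34.png',(205,220,195,355))
```

```text
cmd [ 0.4869 -0.2457  0.0928 -0.058 ] meas [ 0.487  -0.2458  0.0924] -0.0583
66.25 F [-0.7  4.4 12.8] [0.839 0.382 0.026] w 0.0358
lean -0.361 skew -0.001 face x at tcp 0.0260 mad 0.00171 2385 0.0474
top z(tool) near x<8mm 0.0047
```

>>> carry_out:
  plan:
    - [[0,0,-0.1],0]
    - [[0,0,-0.1],0]
    - [[0,0,-0.1],0]
    - [[0,0,-0.1],0]
    - [[0,0,-0.1],0]
    - [[0,0,-1],0]
    - [[0,0,-3],0]
    - [[0,0,-6],0]
    - [[0,0,-10],0]
    - [[0,0,-14],0]
  jaw: 0.75

```text
clock: 67.3
eef_pos: [0.4862, -0.2454, 0.2337]
tool_rot: [-0.0, 1.0, -0.029, -0.0]
force: [1.0, -0.5, 0.2]
gripper_width: 0.0699
```

Run:
```python
from h import *
did(0,0,-14,0);traycheck('w35.png')
p,f=tabgrip(5);goc(p+[0,0,.075],f)
```

```text
cmd [ 0.4869 -0.2457  0.2328 -0.058 ] meas [ 0.4862 -0.2454  0.2337] -0.0582
2 tab 504 [-5.1  5.8] Z 0.1169 body 1590 [-8.1  7.3] [-74.4  72.4] Z L/R 0.0852 0.0853
3 tab 525 [-6.5  4.2] Z 0.117 body 1643 [-8.5  6.2] [-75.  72.] Z L/R 0.0853 0.0854
4 tab 546 [-7.4  4. ] Z 0.117 body 1776 [-9.7  5.8] [-74.9  71.6] Z L/R 0.0852 0.0854
5 tab 539 [-6.   4.5] Z 0.117 body 1731 [-8.3  6.7] [-74.7  72.2] Z L/R 0.0852 0.0852
6 tab 540 [-6.1  4.4] Z 0.1169 body 1702 [-7.8  6.8] [-75.1  72.2] Z L/R 0.0852 0.0853
-> dx 3.42 dy -55.04 dz 0.63 roll -0.388
```

>>> carry_out:
  plan:
    - [[0.1,-1.5,0],-0.02]
    - [[0.3,-5,-0.5],-0.06]
    - [[0.6,-9.5,-0.5],-0.1]
    - [[0.9,-14,-0.5],-0.14]
    - [[1.2,-18.5,-0.5],-0.18]
    - [[1.5,-23,-0.5],-0.22]
    - [[1.8,-27.5,-0.5],-0.26]
    - [[2.1,-32,-0.5],-0.3]
    - [[2.4,-36.5,-0.5],-0.34]
    - [[2.7,-41,-0.5],-0.388]

```text
clock: 68.35
eef_pos: [0.5362, 0.1646, 0.2357]
tool_rot: [0.0, 0.986, 0.166, -0.001]
force: [0.9, 0.4, -0.7]
gripper_width: 0.0697
```

Run:
```python
from h import *
did(2.7,-41,-.5,-.388)
p,f=tabgrip(5);goc(p+[0,0,.03],f)
```

```text
cmd [0.5376 0.1621 0.2378 0.33  ] meas [0.5362 0.1646 0.2357] 0.3326
-> dx 5.98 dy -12.73 dz 5.63 roll -0.000
```

>>> carry_out:
  plan:
    - [[2,-4.2,0],0]
    - [[4,-8.5,0],0]
    - [[5.6,-12,0.6],0]
    - [[5.98,-12.73,2],0]
    - [[5.98,-12.73,4],0]
    - [[5.98,-12.73,5.2],0]
    - [[5.98,-12.73,5.6],0]
    - [[5.98,-12.73,5.6],0]
    - [[5.98,-12.73,5.6],0]
    - [[5.98,-12.73,5.6],0]

```text
clock: 69.35
eef_pos: [0.553, 0.3018, 0.1816]
tool_rot: [-0.0, 0.986, 0.164, 0.001]
force: [-0.3, -0.1, 0.2]
gripper_width: 0.0698
```

>>> carry_out:
  plan:
    - [[0,0,0.8],0]
    - [[0,0,1.8],0]
    - [[0,0,2.6],0]
    - [[0,0,3],0]
    - [[0,0,3],0]
    - [[0,0,3],0]
    - [[0,0,3],0]
    - [[0,0,3],0]
    - [[0,0,3],0]
    - [[0,0,3],0]

```text
clock: 70.35
eef_pos: [0.5526, 0.3019, 0.1508]
tool_rot: [-0.0, 0.986, 0.164, 0.0]
force: [-0.0, 0.1, 0.4]
gripper_width: 0.0697
```

>>> carry_out:
  plan:
    - [[0,0,0],0]
    - [[0,0,0],0]
    - [[0,0,0],0]
    - [[0,0,0],0]
    - [[0,0,0],0]
    - [[0,0,0],0]
    - [[0,0,0],0]
    - [[0,0,0],0]
    - [[0,0,0],0]
    - [[0,0,0],0]
  jaw: 0
  squeeze: 10

```text
clock: 71.35
eef_pos: [0.5526, 0.302, 0.1508]
tool_rot: [-0.0, 0.986, 0.164, 0.0]
force: [0.9, 0.6, 0.1]
gripper_width: 0.0358
```

>>> carry_out:
  plan:
    - [[-0.17,0,-0.47],0]
    - [[-0.51,0,-1.4],0]
    - [[-0.86,0,-2.35],0]
    - [[-1.2,0,-3.3],0]
    - [[-1.54,0,-4.24],0]
    - [[-1.88,0,-5.18],0]
    - [[-2.23,0,-6.12],0]
    - [[-2.57,0,-7.06],0]
    - [[-2.74,0,-7.53],0]
    - [[-2.74,0,-7.6],0]

```text
clock: 72.35
eef_pos: [0.5267, 0.2931, 0.2275]
tool_rot: [-0.0, 0.986, 0.164, 0.0]
force: [0.6, 0.3, -3.9]
gripper_width: 0.0358
```

Run:
```python
from h import *
did(5.98,-12.73,5.6,0);did(0,0,3,0);did(-2.74,0,-7.6,0)
look('w36.png');goc([.33,.02,.094],0)
```

```text
cmd [0.5529 0.3019 0.1818 0.33  ] meas [0.5267 0.2931 0.2275] 0.3299
cmd [0.5529 0.3019 0.1518 0.33  ] meas [0.5267 0.2931 0.2275] 0.3299
cmd [0.527  0.293  0.2278 0.33  ] meas [0.5267 0.2931 0.2275] 0.3299
72.35 F [ 0.6  0.3 -3.9] [ 0.049  0.005 -0.052] w 0.0358
lean 0.351 skew 0.001 face x at tcp 0.0161 mad 0.00027 5579 0.0501
-> dx -27.49 dy 19.44 dz 13.38 roll 0.330
```

>>> carry_out:
  plan:
    - [[-2.3,0.2,0],0.03]
    - [[-6.9,1.2,0],0.1]
    - [[-11.6,2.6,0],0.18]
    - [[-16.2,4.4,0.3],0.26]
    - [[-20.4,6.8,1.2],0.33]
    - [[-23.8,9.9,2.8],0.33]
    - [[-26.3,13.2,5.3],0.33]
    - [[-27.49,16.4,8.5],0.33]
    - [[-27.49,18.8,11.8],0.33]
    - [[-27.49,19.44,13.38],0.33]

```text
clock: 73.4
eef_pos: [0.3291, 0.0184, 0.0912]
tool_rot: [0.0, 1.0, -0.001, -0.001]
force: [0.1, -0.0, -4.3]
gripper_width: 0.0361
```

>>> carry_out:
  plan:
    - [[0,0,0],0]
    - [[0,0,0],0]
    - [[0,0,0],0]
    - [[0,0,0],0]
    - [[0.5,0,-0.6],0]
    - [[0.5,0,-0.6],0]
    - [[0,0,0],0]
    - [[0,0,0],0]
    - [[0,0,0],0]
    - [[0,0,0],0]
  squeeze: 4

```text
clock: 74.4
eef_pos: [0.3295, 0.0201, 0.0929]
tool_rot: [-0.0, 1.0, -0.0, -0.0]
force: [0.5, 0.1, -4.1]
gripper_width: 0.0363
```

Run:
```python
from h import *
did(-27.49,19.44,13.38,.33);held('w37.png')
goc(*slot(1,.0004,.24))
```

```text
cmd [ 0.3299  0.02    0.094  -0.    ] meas [0.3295 0.0201 0.0929] -0.0002
74.4 F [ 0.5  0.1 -4.1] [-0.06   0.069  0.008] w 0.0363
lean -0.031 skew -0.002 face x at tcp 0.0109 mad 0.00018 2869 0.0953
top z(tool) near x<8mm 0.0054
-> dx 12.67 dy 26.39 dz -14.60 roll 0.058
```

>>> carry_out:
  plan:
    - [[0,0,-1],0]
    - [[0.2,0.5,-4],0.01]
    - [[0.9,2,-8],0.02]
    - [[2.4,5,-11.5],0.03]
    - [[3.8,8,-14],0.04]
    - [[5.4,11.4,-14.6],0.05]
    - [[7.1,14.9,-14.6],0.058]
    - [[8.7,18.3,-14.6],0.058]
    - [[10.1,21.2,-14.6],0.058]
    - [[11.2,23.4,-14.6],0.058]
  squeeze: 12

```text
clock: 75.45
eef_pos: [0.4419, -0.2157, 0.2385]
tool_rot: [-0.0, 1.0, -0.03, -0.0]
force: [0.3, 0.4, -3.0]
gripper_width: 0.036
```

Run:
```python
from h import *
did(11.2,23.4,-14.6,.058)
goc(*slot(1,.0,.15))
```

```text
cmd [ 0.4419 -0.214   0.24   -0.058 ] meas [ 0.4419 -0.2157  0.2385] -0.0592
-> dx 1.68 dy 2.90 dz 9.00 roll 0.000
```

>>> carry_out:
  plan:
    - [[1,2,0],0]
    - [[1.68,2.9,0],0]
    - [[1.68,2.9,0.5],0]
    - [[1.68,2.9,2],0]
    - [[1.68,2.9,4.5],0]
    - [[1.68,2.9,7],0]
    - [[1.68,2.9,8.4],0]
    - [[1.68,2.9,9],0]
    - [[1.68,2.9,9],0]
    - [[1.68,2.9,9],0]

```text
clock: 76.45
eef_pos: [0.4569, -0.2437, 0.1496]
tool_rot: [0.0, 1.0, -0.029, 0.0]
force: [-0.5, 0.1, -4.8]
gripper_width: 0.0362
```

Run:
```python
from h import *
did(1.68,2.9,9,0)
held('w38.png',(205,220,195,355))
goc(*slot(1,.000,.0925))
```

```text
cmd [ 0.457  -0.2439  0.15   -0.058 ] meas [ 0.4569 -0.2437  0.1496] -0.0579
76.45 F [-0.5  0.1 -4.8] [ 0.034 -0.027 -0.012] w 0.0362
lean -0.039 skew -0.003 face x at tcp 0.0100 mad 0.00014 2391 0.0843
top z(tool) near x<8mm 0.0058
-> dx 0.00 dy -0.00 dz 5.75 roll 0.000
```

View pics/w38.png

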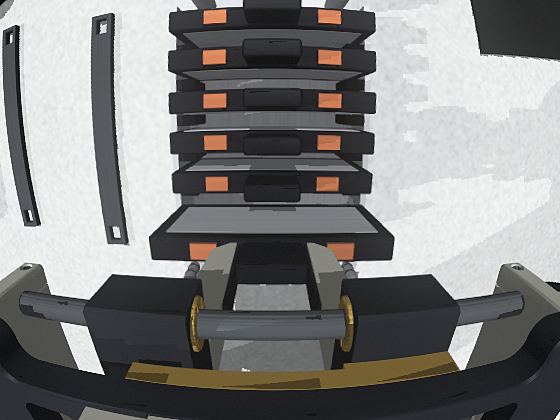

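>>> carry_out:
  plan:
    - [[0.05,0,0],0]
    - [[0.05,0,0.3],0]
    - [[0.05,0,1.2],0]
    - [[0.05,0,2.1],0]
    - [[0.05,0,3],0]
    - [[0.05,0,3.9],0]
    - [[0.05,0,4.7],0]
    - [[0.05,0,5.3],0]
    - [[0.05,0,5.6],0]
    - [[0.05,0,5.7],0]

```text
clock: 77.5
eef_pos: [0.458, -0.244, 0.0929]
tool_rot: [0.0, 1.0, -0.029, 0.001]
force: [-1.1, 6.2, 16.1]
gripper_width: 0.0358
```

>>> carry_out:
  plan:
    - [[0,0,-0.1],0]
    - [[0,0,-0.1],0]
    - [[0,0,-0.1],0]
    - [[0,0,-0.1],0]
    - [[0,0,-0.1],0]
    - [[0,0,-1],0]
    - [[0,0,-3],0]
    - [[0,0,-6],0]
    - [[0,0,-10],0]
    - [[0,0,-14],0]
  jaw: 0.6

```text
clock: 78.5
eef_pos: [0.4568, -0.2437, 0.2339]
tool_rot: [-0.0, 1.0, -0.029, -0.0]
force: [0.2, -0.0, -0.0]
gripper_width: 0.0558
```

Run:
```python
from h import *
did(.05,0,5.7,0);did(0,0,-14,0);traycheck('w39.png')
goc([.48,0.0,.26],-.0)
```

```text
cmd [ 0.4575 -0.2439  0.093  -0.058 ] meas [ 0.4568 -0.2437  0.2339] -0.0582
cmd [ 0.4575 -0.2439  0.233  -0.058 ] meas [ 0.4568 -0.2437  0.2339] -0.0582
1 tab 511 [-8.7  2.9] Z 0.1169 body 1557 [-9.6  5. ] [-74.3  72.6] Z L/R 0.0853 0.0854
2 tab 553 [-7.   4.6] Z 0.117 body 1723 [-9.   6.6] [-75.   71.8] Z L/R 0.0852 0.0853
3 tab 548 [-6.8  3.8] Z 0.117 body 1729 [-9.1  6.1] [-74.9  71.8] Z L/R 0.0853 0.0854
4 tab 538 [-7.1  3.3] Z 0.1169 body 1734 [-9.4  5.4] [-75.1  71.9] Z L/R 0.0853 0.0853
5 tab 571 [-6.4  5. ] Z 0.1169 body 1710 [-8.2  6.6] [-75.   72.2] Z L/R 0.0853 0.0853
6 tab 569 [-6.5  5.1] Z 0.1168 body 1628 [-7.9  6.7] [-75.   72.2] Z L/R 0.0853 0.0854
-> dx 0.83 dy -24.48 dz -2.70 roll -0.058
```

View pics/w39.png

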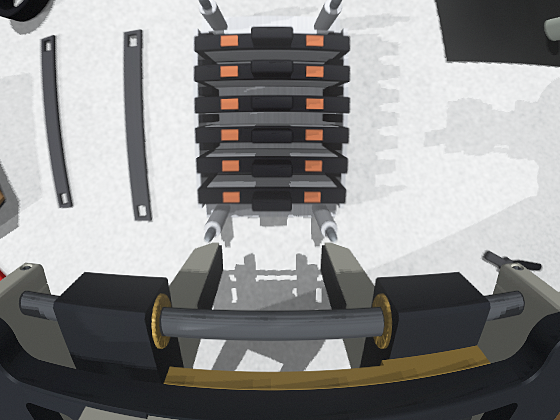

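>>> carry_out:
  plan:
    - [[0,-2,-1],-0.01]
    - [[0.2,-5,-2],-0.02]
    - [[0.4,-9,-2.7],-0.03]
    - [[0.6,-13,-2.7],-0.04]
    - [[0.8,-17,-2.7],-0.058]
    - [[0.83,-20.5,-2.7],-0.058]
    - [[0.83,-23,-2.7],-0.058]
    - [[0.83,-24.48,-2.7],-0.058]
    - [[0.83,-24.48,-2.7],-0.058]
    - [[0.83,-24.48,-2.7],-0.058]
  jaw: 0.6

```text
clock: 79.55
eef_pos: [0.4796, -0.0002, 0.2592]
tool_rot: [0.0, 1.0, 0.0, 0.0]
force: [0.0, -1.0, -0.1]
gripper_width: 0.0557
```

```bash
cat >> h.py <<'E'
def bars(f):
    s=env.state();im,d=snap('wrist',f);pose=np.r_[s['eef_pos'],s['tool_rot']];P=wcloud(d,pose)
    g=im.astype(int).max(2)
    m=(P[...,2]>.0045)&(P[...,2]<.0125)&(P[...,0]>.3)&(P[...,0]<.8)&(np.abs(P[...,1]-.0)<.13)&(g<130)
    n,lab,st,c=cv2.connectedComponentsWithStats(m.astype(np.uint8));out=[]
    for i in range(1,n):
        if st[i,4]<300: continue
        q=P[lab==i][:,:2].astype(np.float32);(cx,cy),(w,h),a=cv2.minAreaRect(q);
        bx=cv2.boxPoints(((cx,cy),(w,h),a));e=[bx[(k+1)%4]-bx[k] for k in range(2)];l=max(e,key=np.linalg.norm);l=l*np.sign(l[0]);yaw=np.arctan2(l[1],l[0])
        print('bar',st[i,4],'c',np.round((cx,cy),4),'size',round(max(w,h),4),round(min(w,h),4),'yaw',round(float(yaw),4),'z',np.median(P[lab==i][:,2]).round(4))
    cv2.imwrite('pics/m_'+f,(m*255).astype(np.uint8))
E
python3 - <<'E'
from h import *
did(.83,-24.48,-2.7,-.058);bars('w40.png')
E
```

```text
cmd [ 0.48 -0.    0.26 -0.  ] meas [ 4.796e-01 -2.000e-04  2.592e-01] 0.0004
bar 3224 c [0.5627 0.057 ] size 0.249 0.0244 yaw 0.0026 z 0.0071
bar 3178 c [ 0.5359 -0.0748] size 0.2495 0.0248 yaw -0.052 z 0.007
```

View pics/w40.png

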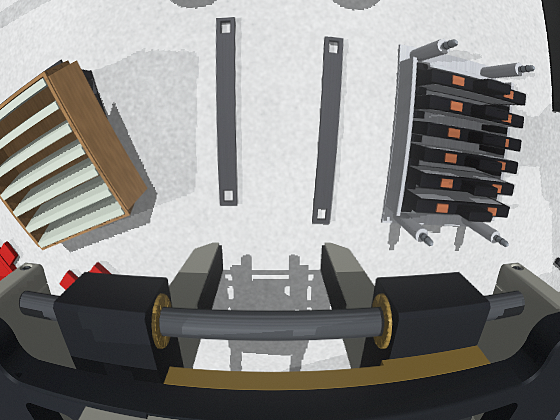

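Run:
```python
from h import *
goc([.5359,-.0748,.03],-.052)
```

```text
-> dx 5.59 dy 7.48 dz 23.00 roll 0.052
```

>>> carry_out:
  plan:
    - [[1.5,2,2],0.02]
    - [[3,4,5.5],0.04]
    - [[4.5,6,9.5],0.052]
    - [[5.59,7.48,13],0.052]
    - [[5.59,7.48,17],0.052]
    - [[5.59,7.48,20],0.052]
    - [[5.59,7.48,22],0.052]
    - [[5.59,7.48,23],0.052]
    - [[5.59,7.48,23],0.052]
    - [[5.59,7.48,23],0.052]
  jaw: 0.5

```text
clock: 80.6
eef_pos: [0.536, -0.0753, 0.0298]
tool_rot: [0.0, 1.0, -0.026, 0.001]
force: [0.3, 0.6, -0.0]
gripper_width: 0.0465
```

Run:
```python
from h import *
did(5.59,7.48,23,.052);snap('wrist','w41.png')
```

```text
cmd [ 0.5359 -0.0748  0.03   -0.052 ] meas [ 0.536  -0.0753  0.0298] -0.0526
```

View pics/w41.png

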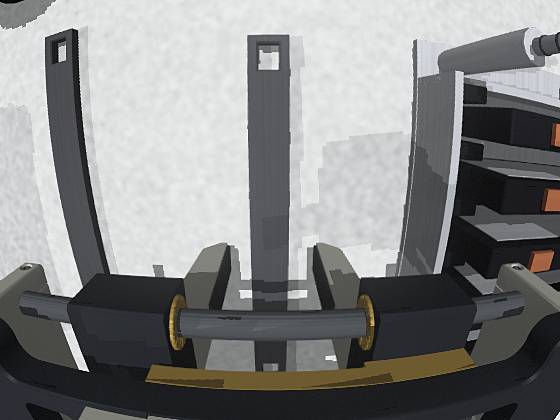

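>>> carry_out:
  plan:
    - [[0,0,0.5],0]
    - [[0,0,1.2],0]
    - [[0,0,1.8],0]
    - [[0,0,2.2],0]
    - [[0,0,2.5],0]
    - [[0,0,2.65],0]
    - [[0,0,2.7],0]
    - [[0,0,2.7],0]
    - [[0,0,2.7],0]
    - [[0,0,2.7],0]

```text
clock: 81.65
eef_pos: [0.5356, -0.0748, 0.0021]
tool_rot: [0.0, 1.0, -0.026, 0.0]
force: [0.3, -0.4, -0.2]
gripper_width: 0.0466
```

>>> carry_out:
  plan:
    - [[0,0,0],0]
    - [[0,0,0],0]
    - [[0,0,0],0]
    - [[0,0,0],0]
    - [[0,0,0],0]
    - [[0,0,0],0]
    - [[0,0,0],0]
    - [[0,0,0],0]
    - [[0,0,0],0]
    - [[0,0,0],0]
  jaw: 0
  squeeze: 30

```text
clock: 82.65
eef_pos: [0.5355, -0.0748, 0.002]
tool_rot: [-0.0, 1.0, -0.026, 0.0]
force: [-0.6, 0.3, 1.0]
gripper_width: 0.0234
```

>>> carry_out:
  plan:
    - [[0,0,-0.5],0]
    - [[0,0,-1.5],0]
    - [[0,0,-3.5],0]
    - [[0,0,-6],0]
    - [[0,0,-9],0]
    - [[0,0,-12],0]
    - [[0,0,-14.5],0]
    - [[0,0,-16],0]
    - [[0,0,-16.5],0]
    - [[0,0,-16.5],0]

```text
clock: 83.65
eef_pos: [0.5356, -0.0749, 0.1676]
tool_rot: [0.0, 1.0, -0.026, 0.001]
force: [-0.6, 0.2, -2.8]
gripper_width: 0.0232
```

Run:
```python
from h import *
did(0,0,2.7,0);did(0,0,-16.5,0)
s=env.state();im,d=snap('wrist','w42.png');pose=np.r_[s['eef_pos'],s['tool_rot']];np.save('w42d.npy',d);np.save('w42p.npy',pose)
p=l2w([[0,-.06,0]],TRAY)[0];goc([p[0],p[1],.168],TRAY[2])
```

```text
cmd [ 0.5359 -0.0748  0.003  -0.052 ] meas [ 0.5356 -0.0749  0.1676] -0.0523
cmd [ 0.5359 -0.0748  0.168  -0.052 ] meas [ 0.5356 -0.0749  0.1676] -0.0523
-> dx 0.47 dy 23.34 dz -0.00 roll 0.006
```

View pics/w42.png

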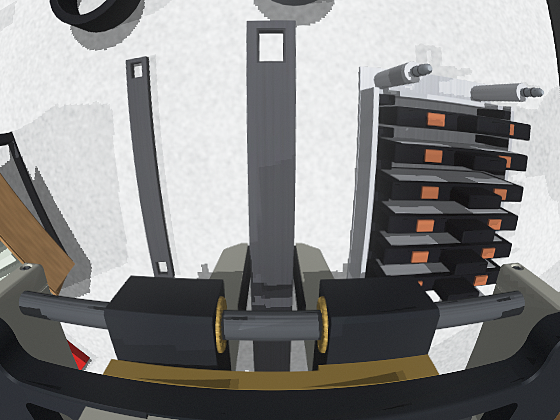

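```bash
cat >> h.py <<'E'
def heldbar(d,pose):
    P=wcloud(d,pose);q=pose[3:];R=Ro.from_quat([q[1],q[2],q[3],q[0]]).as_matrix();Q=(P-pose[:3])@R
    m=(Q[...,0]>.04)&(Q[...,0]<.15)&(np.abs(Q[...,1])<.03)&(np.abs(Q[...,2])<.03)
    q=Q[m];print('bar xmax',np.percentile(q[:,0],99.5).round(4))
    xs=np.arange(.05,.1,.01);mid=[];zz=[]
    for x in xs:
        b=q[(q[:,0]>x)&(q[:,0]<x+.01)];mid.append((np.percentile(b[:,1],1)+np.percentile(b[:,1],99))/2);zz.append(np.median(b[:,2]))
    a=np.polyfit(xs+.005,mid,1);b=np.polyfit(xs+.005,zz,1);print('mid y slope %.4f y0 %.4f y@112 %.4f'%(a[0],a[1],np.polyval(a,.112)),'top z slope %.4f z0 %.4f'%tuple(b))
E
python3 - <<'E'
from h import *
heldbar(np.load('w42d.npy'),np.load('w42p.npy'))
E
```

```text
bar xmax 0.1252
mid y slope -0.0060 y0 0.0016 y@112 0.0010 top z slope 0.0011 z0 -0.0052
```

>>> carry_out:
  plan:
    - [[0,1.5,0],0]
    - [[0.1,4.5,0],0.006]
    - [[0.2,8,0],0.006]
    - [[0.3,12,0],0.006]
    - [[0.4,16,0],0.006]
    - [[0.47,19.5,0],0.006]
    - [[0.47,22,0],0.006]
    - [[0.47,23.22,0],0.006]
    - [[0.47,23.22,0],0.006]
    - [[0.47,23.22,0],0.006]

```text
clock: 84.7
eef_pos: [0.5279, -0.3062, 0.1664]
tool_rot: [-0.0, 1.0, -0.029, -0.0]
force: [0.3, 0.2, -2.1]
gripper_width: 0.0233
```

```bash
cat >> h.py <<'E'
def studs(d,pose):
    P=wcloud(d,pose);q=pose[3:];R=Ro.from_quat([q[1],q[2],q[3],q[0]]).as_matrix();Q=(P-pose[:3])@R
    for sx in(1,-1):
      for sy in(1,-1):
        p=l2w([[sx*.112,sy*.06,.116]],TRAY)[0]
        m=(np.hypot(P[...,0]-p[0],P[...,1]-p[1])<.012)&(P[...,2]>.113)&(P[...,2]<.119)
        if m.sum()>5: print('stud',sx,sy,m.sum(),'tool',((Q[m].min(0)+Q[m].max(0))/2).round(4),'world-exp',((P[m].min(0)+P[m].max(0))/2-p)[:2].round(4))
E
python3 - <<'E'
from h import *
did(.47,23.22,0,.006)
s=env.state();im,d=snap('wrist','w43.png');pose=np.r_[s['eef_pos'],s['tool_rot']];heldbar(d,pose);studs(d,pose)
E
```

```text
cmd [ 0.5285 -0.3069  0.168  -0.058 ] meas [ 0.5279 -0.3062  0.1664] -0.0581
bar xmax 0.1252
mid y slope -0.0061 y0 0.0017 y@112 0.0010 top z slope 0.0018 z0 -0.0052
stud 1 1 51 tool [ 0.1123 -0.1176  0.0516] world-exp [-0.0004 -0.0005]
stud 1 -1 9 tool [0.1147 0.0019 0.0513] world-exp [ 0.002 -0.   ]
```

View pics/w43.png

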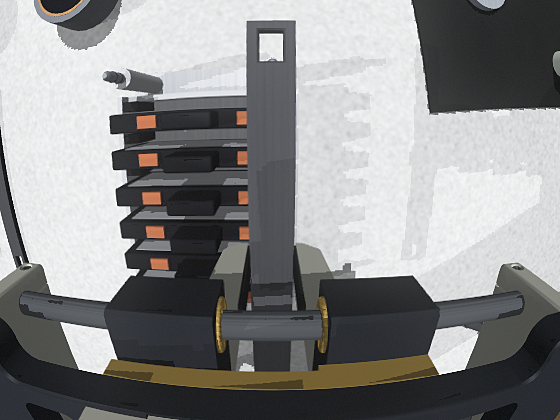

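>>> carry_out:
  plan:
    - [[0,0.05,0.5],0]
    - [[0,0.05,1.5],0]
    - [[0,0.05,2.8],0]
    - [[0,0.05,3.8],0]
    - [[0,0.05,4.4],0]
    - [[0,0.05,4.6],0]
    - [[0,0.05,4.6],0]
    - [[0,0.05,4.6],0]
    - [[0,0.05,4.6],0]
    - [[0,0.05,4.6],0]

```text
clock: 85.75
eef_pos: [0.5282, -0.3075, 0.1213]
tool_rot: [0.0, 1.0, -0.029, 0.0]
force: [-0.1, 0.4, -2.6]
gripper_width: 0.0239
```

Run:
```python
from h import *
did(0,.05,4.6,0)
s=env.state();im,d=snap('wrist','w44.png');pose=np.r_[s['eef_pos'],s['tool_rot']];heldbar(d,pose);studs(d,pose)
b=cv2.imread('pics/w44.png')[0:120,200:340];cv2.imwrite('pics/w44z.png',cv2.resize(b,None,fx=5,fy=5,interpolation=2))
snap('side','s44.png');b=cv2.imread('pics/s44.png')[70:190,270:400];cv2.imwrite('pics/s44z.png',cv2.resize(b,None,fx=4.5,fy=4.5,interpolation=2))
```

```text
cmd [ 0.5285 -0.3074  0.122  -0.058 ] meas [ 0.5282 -0.3075  0.1213] -0.0583
bar xmax 0.1252
mid y slope -0.0064 y0 0.0017 y@112 0.0010 top z slope 0.0013 z0 -0.0052
stud 1 1 58 tool [ 0.1121 -0.1187  0.0064] world-exp [-0.0002 -0.0006]
stud 1 -1 117 tool [0.1153 0.0005 0.0053] world-exp [ 0.0031 -0.0002]
```

View pics/w44z.png

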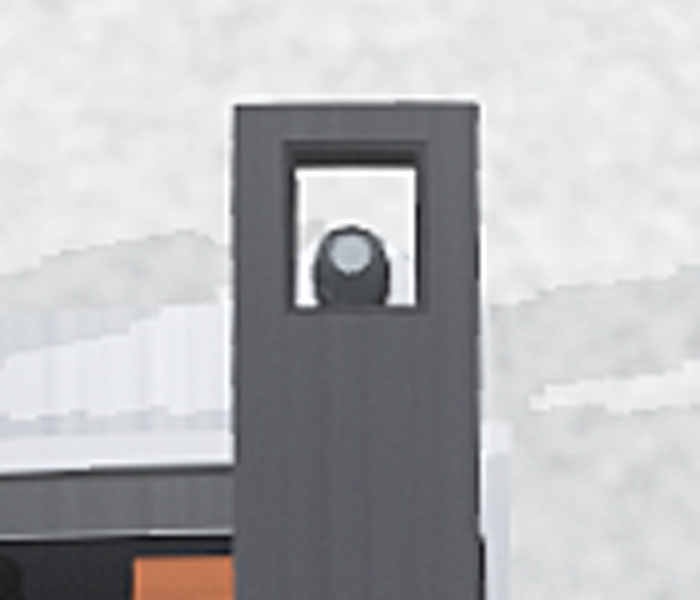

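View pics/s44z.png

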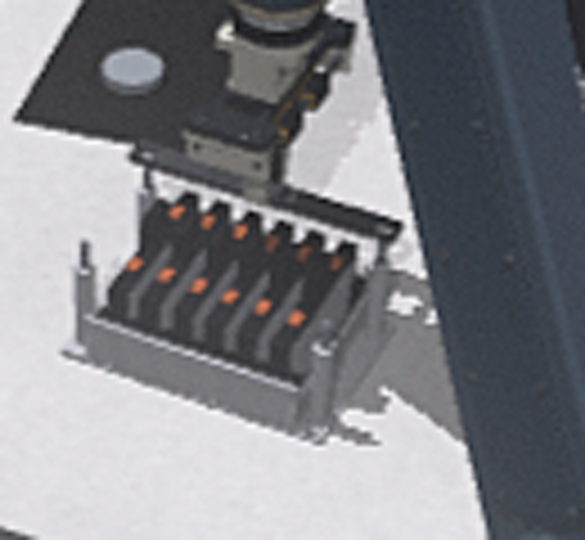

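>>> carry_out:
  plan:
    - [[0,0,0.3],0]
    - [[0,0,0.7],0]
    - [[0,0,1.1],0]
    - [[0,0,1.5],0]
    - [[0,0,1.8],0]
    - [[0,0,2.1],0]
    - [[0,0,2.4],0]
    - [[0,0,2.6],0]
    - [[0,0,2.6],0]
    - [[0,0,2.6],0]

```text
clock: 86.85
eef_pos: [0.5281, -0.3075, 0.095]
tool_rot: [0.0, 1.0, -0.029, 0.0]
force: [-0.1, -0.5, -2.0]
gripper_width: 0.0234
```

Run:
```python
from h import *
did(0,0,2.6,0)
s=env.state();print(s['force'],s['torque']);im,d=snap('wrist','w45.png');pose=np.r_[s['eef_pos'],s['tool_rot']];heldbar(d,pose)
b=cv2.imread('pics/w45.png')[0:300,150:400];cv2.imwrite('pics/w45z.png',cv2.resize(b,None,fx=2,fy=2,interpolation=2))
```

```text
cmd [ 0.5285 -0.3074  0.096  -0.058 ] meas [ 0.5281 -0.3075  0.095 ] -0.0582
[-0.07850988 -0.48096351 -1.95011637] [ 0.00277046 -0.01069947  0.03844881]
bar xmax 0.1251
mid y slope 0.1496 y0 -0.0162 y@112 0.0006 top z slope -0.0043 z0 -0.0045
```

View pics/w45z.png

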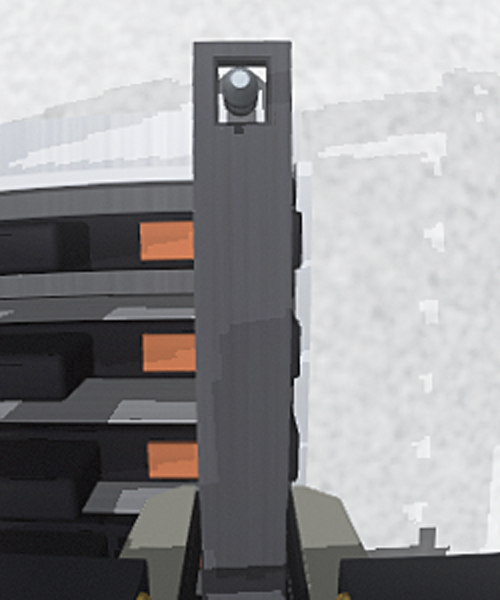

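>>> carry_out:
  plan:
    - [[0,0,0.1],0]
    - [[0,0,0.2],0]
    - [[0,0,0.3],0]
    - [[0,0,0.4],0]
    - [[0,0,0.5],0]
    - [[0,0,0.55],0]
    - [[0,0,0.55],0]
    - [[0,0,0.55],0]
    - [[0,0,0.55],0]
    - [[0,0,0.55],0]

```text
clock: 87.9
eef_pos: [0.5281, -0.3074, 0.0899]
tool_rot: [0.0, 1.0, -0.029, 0.0]
force: [-2.7, 2.2, 6.2]
gripper_width: 0.0237
```

>>> carry_out:
  plan:
    - [[0,0,0],0]
    - [[0,0,0],0]
    - [[0,0,0],0]
    - [[0,0,0],0]
    - [[0,0,0],0]
    - [[0,0,-0.5],0]
    - [[0,0,-2],0]
    - [[0,0,-5],0]
    - [[0,0,-9],0]
    - [[0,0,-13],0]
  jaw: 0.42

```text
clock: 88.9
eef_pos: [0.5279, -0.3073, 0.2221]
tool_rot: [0.0, 1.0, -0.029, 0.0]
force: [1.0, 0.0, -0.2]
gripper_width: 0.0391
```

```bash
cat >> h.py <<'E'
def barcheck(f):
    s=env.state();im,d=snap('wrist',f);pose=np.r_[s['eef_pos'],s['tool_rot']];P=wcloud(d,pose)
    D=P-np.array([TRAY[0],TRAY[1],0]);c,t=np.cos(TRAY[2]),np.sin(TRAY[2]);X=c*D[...,0]+t*D[...,1];Y=-t*D[...,0]+c*D[...,1];Z=P[...,2]
    for sy in(1,-1):
        m=(np.abs(Y-sy*.06)<.02)&(np.abs(X)<.14)&(Z>.092)&(Z<.1)
        if m.sum()<50: continue
        q=np.c_[X[m],Y[m],Z[m]];r=cv2.minAreaRect(q[:,:2].astype(np.float32));A=np.c_[q[:,:2],np.ones(len(q))];co=np.linalg.lstsq(A,q[:,2],rcond=None)[0]
        print('seat',sy,m.sum(),'x',(np.percentile(q[:,0],[.5,99.5])*1e3).round(1),'y',(np.percentile(q[:,1],[1,99])*1e3).round(1),'z',np.median(q[:,2]).round(4),'tilt',co[:2].round(4),'rect',np.round(r[0],4),np.round(r[1],4),round(r[2],2))
    studs(d,pose)
E
python3 - <<'E'
from h import *
did(0,0,.55,0);did(0,0,-13,0)
barcheck('w46.png');goc([.5,0,.24],0)
E
```

```text
cmd [ 0.5285 -0.3074  0.0905 -0.058 ] meas [ 0.5279 -0.3073  0.2221] -0.0582
cmd [ 0.5285 -0.3074  0.2205 -0.058 ] meas [ 0.5279 -0.3073  0.2221] -0.0582
seat -1 6010 x [-121.5  124.7] y [-72.3 -48.8] z 0.0951 tilt [-0.0007  0.002 ] rect [ 0.0002 -0.0606] [0.2511 0.0247] 0.18
stud 1 1 37 tool [ 0.1118 -0.1181  0.1075] world-exp [-0.0007 -0.0011]
stud 1 -1 37 tool [0.1122 0.0007 0.1076] world-exp [-0.0003  0.0001]
stud -1 -1 11 tool [-0.1095  0.0011  0.108 ] world-exp [ 0.002  -0.0005]
-> dx -4.63 dy -30.53 dz -1.95 roll -0.058
```

View pics/w46.png

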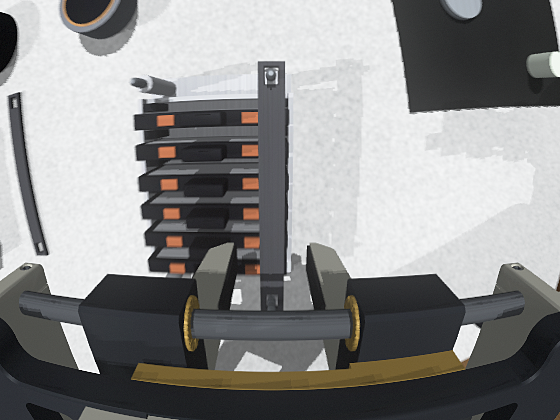

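>>> carry_out:
  plan:
    - [[-0.3,-2,-1],-0.01]
    - [[-0.9,-6,-2],-0.02]
    - [[-1.6,-10.5,-2],-0.03]
    - [[-2.3,-15,-2],-0.04]
    - [[-3,-19.5,-2],-0.058]
    - [[-3.7,-24,-2],-0.058]
    - [[-4.3,-27.8,-2],-0.058]
    - [[-4.6,-29.8,-2],-0.058]
    - [[-4.63,-30.5,-2],-0.058]
    - [[-4.63,-30.5,-2],-0.058]
  jaw: 0.5

```text
clock: 89.95
eef_pos: [0.4998, 0.0, 0.2401]
tool_rot: [0.0, 1.0, 0.0, 0.001]
force: [0.2, 0.1, -0.2]
gripper_width: 0.0468
```

Run:
```python
from h import *
did(-4.63,-30.5,-2,-.058)
bars('w47.png');goc([.5627,.057,.03],.0026)
```

```text
cmd [ 5.000e-01 -3.000e-04  2.405e-01 -0.000e+00] meas [0.4998 0.     0.2401] 0.0009
bar 3489 c [0.5628 0.057 ] size 0.2489 0.0246 yaw 0.0018 z 0.0071
-> dx 6.27 dy -5.73 dz 21.05 roll -0.003
```

View pics/w47.png

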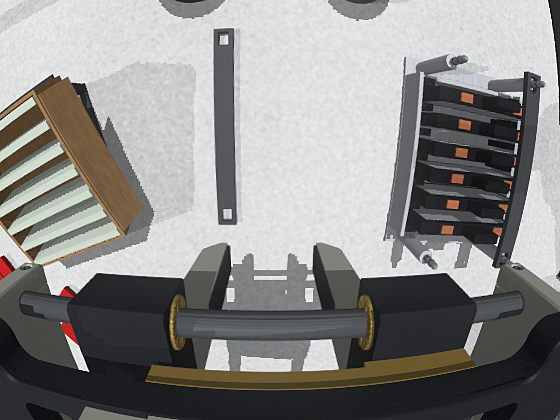

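>>> carry_out:
  plan:
    - [[1.5,-1.4,2],-0.003]
    - [[3.2,-2.9,5],-0.003]
    - [[5,-4.6,9],-0.003]
    - [[6.27,-5.73,13],-0.003]
    - [[6.27,-5.73,16.5],-0.003]
    - [[6.27,-5.73,19],-0.003]
    - [[6.27,-5.73,20.5],-0.003]
    - [[6.27,-5.73,21.05],-0.003]
    - [[6.27,-5.73,21.05],-0.003]
    - [[6.27,-5.73,21.05],-0.003]

```text
clock: 91.0
eef_pos: [0.5631, 0.0567, 0.0301]
tool_rot: [-0.0, 1.0, 0.001, 0.001]
force: [0.3, -0.6, 0.4]
gripper_width: 0.0463
```

>>> carry_out:
  plan:
    - [[0,0,0.5],0]
    - [[0,0,1.2],0]
    - [[0,0,1.8],0]
    - [[0,0,2.2],0]
    - [[0,0,2.5],0]
    - [[0,0,2.65],0]
    - [[0,0,2.7],0]
    - [[0,0,2.7],0]
    - [[0,0,2.7],0]
    - [[0,0,2.7],0]

```text
clock: 92.0
eef_pos: [0.5624, 0.057, 0.0021]
tool_rot: [0.0, 1.0, 0.001, 0.0]
force: [0.3, -0.5, -0.1]
gripper_width: 0.0465
```

>>> carry_out:
  plan:
    - [[0,0,0],0]
    - [[0,0,0],0]
    - [[0,0,0],0]
    - [[0,0,0],0]
    - [[0,0,0],0]
    - [[0,0,0],0]
    - [[0,0,0],0]
    - [[0,0,0],0]
    - [[0,0,0],0]
    - [[0,0,0],0]
  jaw: 0
  squeeze: 30

```text
clock: 93.0
eef_pos: [0.5623, 0.0571, 0.002]
tool_rot: [-0.0, 1.0, 0.001, 0.0]
force: [-0.3, 1.3, 0.7]
gripper_width: 0.0235
```

>>> carry_out:
  plan:
    - [[0,0,-0.5],0]
    - [[0,0,-1.5],0]
    - [[0,0,-3.5],0]
    - [[0,0,-6],0]
    - [[0,0,-9],0]
    - [[0,0,-12],0]
    - [[0,0,-14.5],0]
    - [[0,0,-16],0]
    - [[0,0,-16.5],0]
    - [[0,0,-16.5],0]

```text
clock: 94.0
eef_pos: [0.5624, 0.057, 0.1676]
tool_rot: [0.0, 1.0, 0.001, 0.001]
force: [-0.5, 0.6, -1.8]
gripper_width: 0.0235
```

Run:
```python
from h import *
did(6.27,-5.73,21.05,-.003);did(0,0,2.7,0);did(0,0,-16.5,0)
s=env.state();im,d=snap('wrist','w48.png');pose=np.r_[s['eef_pos'],s['tool_rot']];heldbar(d,pose)
T=TRAY.copy();T[1]+=.0007
p=l2w([[0,.06,0]],T)[0];goc([p[0],p[1],.168],TRAY[2])
```

```text
cmd [0.5627 0.057  0.03   0.003 ] meas [0.5624 0.057  0.1676] 0.0028
cmd [0.5627 0.057  0.003  0.003 ] meas [0.5624 0.057  0.1676] 0.0028
cmd [0.5627 0.057  0.168  0.003 ] meas [0.5624 0.057  0.1676] 0.0028
bar xmax 0.1245
mid y slope 0.0015 y0 0.0012 y@112 0.0014 top z slope 0.0006 z0 -0.0052
-> dx -2.80 dy 24.46 dz -0.00 roll 0.061
```

View pics/w48.png

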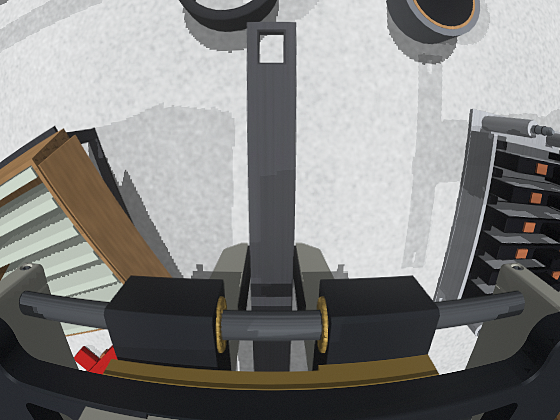

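>>> carry_out:
  plan:
    - [[-0.2,1.5,0],0.01]
    - [[-0.5,5,0],0.02]
    - [[-1,9,0],0.03]
    - [[-1.5,13,0],0.04]
    - [[-2,17,0],0.061]
    - [[-2.5,20.5,0],0.061]
    - [[-2.8,23,0],0.061]
    - [[-2.8,24.46,0],0.061]
    - [[-2.8,24.46,0],0.061]
    - [[-2.8,24.46,0],0.061]

```text
clock: 95.05
eef_pos: [0.5348, -0.1872, 0.1665]
tool_rot: [-0.0, 1.0, -0.029, -0.0]
force: [-0.9, -0.7, -1.8]
gripper_width: 0.0232
```

>>> carry_out:
  plan:
    - [[0,0,0.5],0]
    - [[0,0,1.5],0]
    - [[0,0,2.8],0]
    - [[0,0,3.8],0]
    - [[0,0,4.4],0]
    - [[0,0,4.6],0]
    - [[0,0,4.6],0]
    - [[0,0,4.6],0]
    - [[0,0,4.6],0]
    - [[0,0,4.6],0]

```text
clock: 96.05
eef_pos: [0.5351, -0.1877, 0.1212]
tool_rot: [0.0, 1.0, -0.029, 0.0]
force: [-1.2, 1.4, -1.2]
gripper_width: 0.0233
```

Run:
```python
from h import *
did(-2.8,24.46,0,.061);did(0,0,4.6,0)
s=env.state();print(s['force']);im,d=snap('wrist','w49.png');pose=np.r_[s['eef_pos'],s['tool_rot']];heldbar(d,pose);studs(d,pose)
b=cv2.imread('pics/w49.png')[0:120,200:340];cv2.imwrite('pics/w49z.png',cv2.resize(b,None,fx=5,fy=5,interpolation=2))
snap('side','s49.png');b=cv2.imread('pics/s49.png')[70:190,270:400];cv2.imwrite('pics/s49z.png',cv2.resize(b,None,fx=4.5,fy=4.5,interpolation=2))
```

```text
cmd [ 0.5354 -0.1877  0.168  -0.058 ] meas [ 0.5351 -0.1877  0.1212] -0.0582
cmd [ 0.5354 -0.1877  0.122  -0.058 ] meas [ 0.5351 -0.1877  0.1212] -0.0582
[-1.17068591  1.37148049 -1.22891286]
bar xmax 0.1246
mid y slope 0.0015 y0 0.0012 y@112 0.0014 top z slope 0.0012 z0 -0.0052
stud 1 1 121 tool [0.1145 0.0022 0.0053] world-exp [ 0.002  -0.0015]
stud 1 -1 59 tool [0.1118 0.12   0.0066] world-exp [-0.0005  0.0007]
```

View pics/w49z.png

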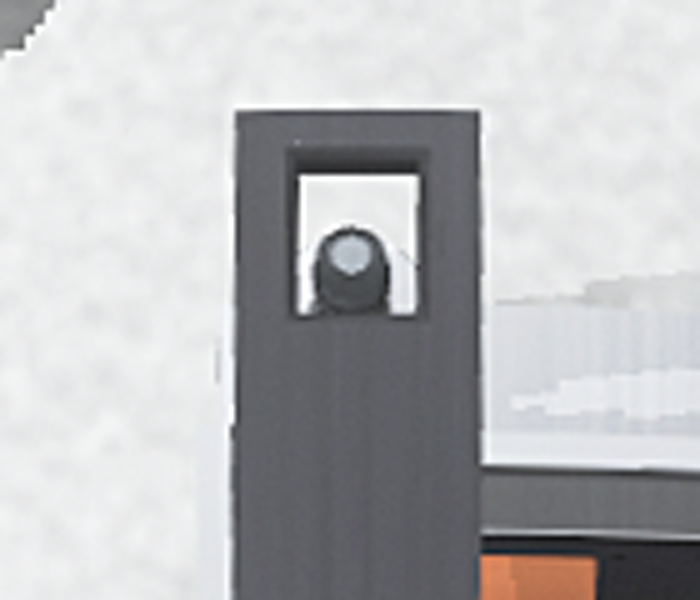

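View pics/s49z.png

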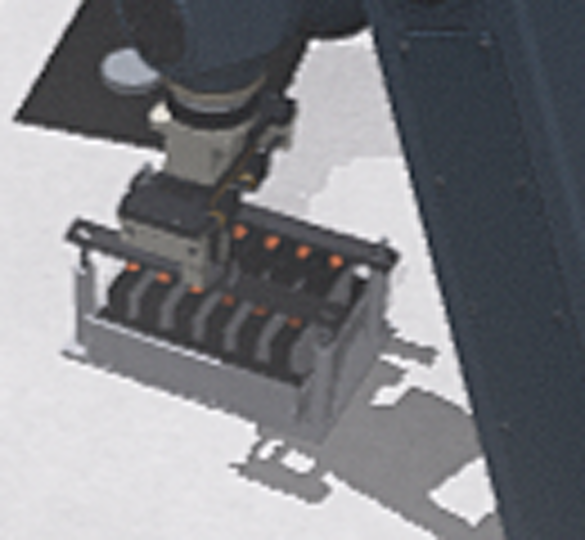

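>>> carry_out:
  plan:
    - [[0,-0.05,0.2],0]
    - [[0,-0.05,0.6],0]
    - [[0,-0.05,1],0]
    - [[0,-0.05,1.4],0]
    - [[0,-0.05,1.8],0]
    - [[0,-0.05,2.1],0]
    - [[0,-0.05,2.4],0]
    - [[0,-0.05,2.6],0]
    - [[0,-0.05,2.6],0]
    - [[0,-0.05,2.6],0]

```text
clock: 97.15
eef_pos: [0.5351, -0.1872, 0.095]
tool_rot: [0.0, 1.0, -0.029, 0.0]
force: [0.0, 0.1, -1.7]
gripper_width: 0.0234
```

>>> carry_out:
  plan:
    - [[0,0,0.1],0]
    - [[0,0,0.2],0]
    - [[0,0,0.3],0]
    - [[0,0,0.4],0]
    - [[0,0,0.5],0]
    - [[0,0,0.55],0]
    - [[0,0,0.55],0]
    - [[0,0,0.55],0]
    - [[0,0,0.55],0]
    - [[0,0,0.55],0]

```text
clock: 98.15
eef_pos: [0.5351, -0.1872, 0.0899]
tool_rot: [0.0, 1.0, -0.029, 0.0]
force: [-2.4, 1.1, 6.2]
gripper_width: 0.0237
```

Same contact signature as the first bar. Release and rise.

>>> carry_out:
  plan:
    - [[0,0,0],0]
    - [[0,0,0],0]
    - [[0,0,0],0]
    - [[0,0,0],0]
    - [[0,0,0],0]
    - [[0,0,-0.5],0]
    - [[0,0,-2],0]
    - [[0,0,-5],0]
    - [[0,0,-9],0]
    - [[0,0,-13],0]
  jaw: 0.42

```text
clock: 99.15
eef_pos: [0.5347, -0.187, 0.2211]
tool_rot: [-0.0, 1.0, -0.029, -0.0]
force: [0.9, 0.1, -0.3]
gripper_width: 0.0389
```

Run:
```python
from h import *
did(0,-.05,2.6,0);did(0,0,.55,0);did(0,0,-13,0)
goc([.46,-.2475,.30],-.058)
```

```text
cmd [ 0.5354 -0.1872  0.096  -0.058 ] meas [ 0.5347 -0.187   0.2211] -0.0582
cmd [ 0.5354 -0.1872  0.0905 -0.058 ] meas [ 0.5347 -0.187   0.2211] -0.0582
cmd [ 0.5354 -0.1872  0.2205 -0.058 ] meas [ 0.5347 -0.187   0.2211] -0.0582
-> dx -7.18 dy 6.46 dz -7.95 roll -0.000
```

>>> carry_out:
  plan:
    - [[0,0,-2],0]
    - [[-1,1,-5],0]
    - [[-2.5,2.3,-7.95],0]
    - [[-4.5,4,-7.95],0]
    - [[-6.2,5.6,-7.95],0]
    - [[-7.18,6.46,-7.95],0]
    - [[-7.18,6.46,-7.95],0]
    - [[-7.18,6.46,-7.95],0]
    - [[-7.18,6.46,-7.95],0]
    - [[-7.18,6.46,-7.95],0]

```text
clock: 100.15
eef_pos: [0.4601, -0.247, 0.2988]
tool_rot: [-0.0, 1.0, -0.029, -0.0]
force: [-0.1, 0.6, 0.0]
gripper_width: 0.039
```

Run:
```python
from h import *
did(-7.18,6.46,-7.95,0)
barcheck('w50.png');traycheck('w51.png')
snap('side','s50.png');b=cv2.imread('pics/s50.png')[90:190,270:370];cv2.imwrite('pics/s50z.png',cv2.resize(b,None,fx=5,fy=5,interpolation=2))
for n in ['flask','tape_black','tape_silver']:
    print(n,[(np.round(q['point'],3),round(float(q['confidence']),2)) for q in env.mark_of('side',n)[:1]])
```

```text
cmd [ 0.46   -0.2475  0.3    -0.058 ] meas [ 0.4601 -0.247   0.2988] -0.0574
seat 1 4163 x [-123.3  123. ] y [47.7 71.8] z 0.0951 tilt [-0.0004  0.0051] rect [-0.0003  0.0599] [0.0252 0.2492] 89.95
seat -1 4182 x [-123.2  123.5] y [-72.5 -48.5] z 0.095 tilt [-0.0004  0.0008] rect [ 0.0002 -0.0604] [0.2498 0.025 ] 0.1
stud 1 1 20 tool [ 0.183  -0.0621  0.1838] world-exp [-0.001  -0.0006]
stud 1 -1 22 tool [0.1829 0.0574 0.1835] world-exp [-0.0009 -0.    ]
stud -1 1 20 tool [-0.0392 -0.0618  0.1838] world-exp [ 0.0009 -0.0011]
stud -1 -1 20 tool [-0.0396  0.0569  0.184 ] world-exp [0.0006 0.0002]
1 tab 349 [-7.8  3.7] Z 0.1169 body 615 [-9.6  5.5] [-75.8  47.8] Z L/R 0.0858 0.086
2 tab 359 [-6.3  4.6] Z 0.1169 body 669 [-9.1  6.5] [-74.7  48.1] Z L/R 0.0857 0.0859
3 tab 337 [-5.9  3.8] Z 0.1171 body 671 [-9.4  6. ] [-75.7  48.5] Z L/R 0.0856 0.086
4 tab 372 [-7.   3.7] Z 0.117 body 675 [-9.   6.3] [-75.8  48.2] Z L/R 0.0856 0.0859
5 tab 362 [-5.9  5.1] Z 0.1169 body 691 [-8.6  7.2] [-75.5  48.1] Z L/R 0.0854 0.0857
6 tab 352 [-5.5  4.6] Z 0.1169 body 633 [-7.8  6.8] [-75.5  48. ] Z L/R 0.0856 0.086
flask [(array([0.482, 0.553, 0.   ]), 0.84)]
tape_black [(array([ 0.778, -0.108, -0.001]), 0.15)]
tape_silver [(array([ 0.777, -0.106, -0.001]), 0.96)]
```

View pics/w50.png

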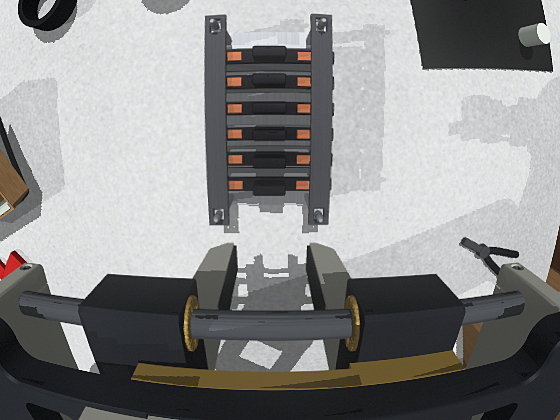

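View pics/s50z.png

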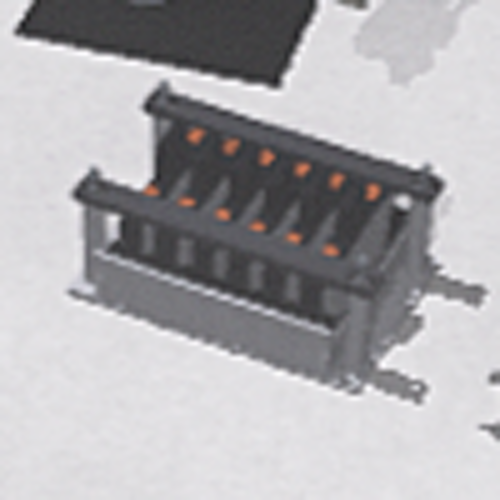

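Both bars sit flat with all four studs through their slots, and all six modules are home. Handing in.

```bash
python3 -c "
from h import *
print(env.close_job(),env.state()['clock'])"
```

```text
the job is handed in; nothing more can be done
the job is handed in; nothing more can be done
```

The job is done and handed in at about 100 s. All six battery modules stand in the pack tray, one per slot, and both hold-down bars are on their studs. I lowered each module until the force reading showed it on the slot floor, then released it. I placed the bars only once all six were in.

**Modules:** the last wrist view had all six tab tops at about z 117 mm, level with each other, where about 118 mm is home. The body tops were level too, and each module sat within about 2 mm of its slot centre.

**Bars:** the last view had each bar within about 1 mm of its seat, with all four studs through the slots. Both tops read about 95 mm, against 96 mm expected; the wrist camera seems to read heights about 1 mm low. Tilt was 0.005 rad or less. One bar had been knocked aside during the run, so I measured it again before picking it up.

**Bystanders:** the bottle and the silver tape roll measured within about 4 mm of their first readings. The network did not properly find the black tape roll in the last picture: its only answer, at confidence 0.15, was at the silver roll's position. So I have no final number for it. The arm did not work near it, and it was visible at the edge of the last wrist picture.

The wrist camera also read about 1 mm off sideways. I allowed for that when placing the bars.

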